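# Load the ball knob carrier and set its clamp screw

### The arm

A 6-joint arm with a two-finger parallel gripper is mounted at the origin on the work surface. World frame = base frame: x ahead of the robot, y to its left, z up, the work surface at z = 0. Lengths are in m, angles in rad, forces in N, time in s.
With the tool pointing down it reaches from about 0.25 to 0.725 m from the base axis. Payload 4 kg.
Tool frame: the origin (TCP) lies midway between the tips of the shut fingers; the grasp point (between the pads) lies 19 mm behind it; z points along the fingers, y is the direction in which the jaws open and shut (so a half turn about z gives the same grasp; the last joint's range is limited). The gripper opens to 85 mm and grips with 20 to 120 N. Pads are 22 mm wide; open, the fingers measure 114 mm over their backs; the gripper's body (76 mm by 85 mm) begins 54 mm behind the grasp point. The pads swing forward as they close: fully open they stand 13 mm farther back than shut.
Start: joints at [1.26, 0.241, 0.005, 1.335, 0, 1.571], TCP at [0.153, 0.476, 0.203] pointing down, gripper open.
Joint ranges: [-2.72, 2.72], [-1.05, 1.87], [-1.09, 1.28], [-1.99, 2.15], [-1.42, 1.44], [-3.14, 3.14]. Speed limits (rad/s): [2.79, 2.79, 3.14, 3.14, 3.14, 3.14].

### API

Orientations are given as a unit quaternion [x, y, z, w].
In Python, from workcell import get_obs, camera, camera_model, job_done, masks_of gives the robot as it stands.
- The arm moves only by the tool jog_arm, never from a script. Its argument "deltas" is a list that holds one entry, the list of rows, each a list of 7 numbers: the shift along the tool's x, y, z in mm, then the turn, a rotation vector about the tool's x, y, z in degrees, then the finger opening in mm, from 0 to 85.4. A call has 1 to 5 rows; each row shifts and turns the pose as measured when the row begins, along the tool's axes as they then stand; what a row does not reach is not made up. A row lasts 1/10 s, in which the tool goes at most 50 mm and 8.59 degrees, less where a joint would pass 70% of its speed; a pose out of reach is approached as far as the arm can. A call with a gripper value outside its range is refused whole. The fingers move at their own pace and stop on an object; the grip force is fixed at half the most. Time passes only in rows, so rows that do not move let the fingers close. It gives the time, the measured TCP pose, the force and the opening at its end, in the units of the state.
- get_obs(): the state, without advancing time (a new reading comes with each control period).
- camera(name): name is "scene" or "top" or "wrist"; returns the picture (384x512x3 uint8, red, green, blue); there is no depth.
- camera_model(name): a dict with "fovy" (degrees; the focal length in pixels is half the picture's height over the tangent of half this angle, whatever the lens; pixels are square), "cx", "cy" (the principal point, pixels), "pose" (4x4, takes a point from camera to world coordinates); the wrist camera has in their place "T_tool_cam" (4x4, takes a point from camera to tool coordinates, whose origin is the TCP and whose axes are the flange's). Camera axes: x right, y down, z forward; pixel columns grow to the right and rows downward; lengths in m; the calibration is good to about 2 mm. A picture is of the moment at which its call begins: read the wrist's pose just before it. camera_model takes no time and is no camera call.
- job_done(): hands the job in, once; it reports no verdict.
Trained networks look in the newest picture that a camera, given by its name, has taken for a name from the list of things; names that differ only in an ending like _2 or _b are one class to them, and where a whole thing is asked for, a point or a joint stands for the part that bears it (a point fixed in the world has none). Each returns a list of dicts, best first, with "conf" (0 to 1); they miss things now and then, are a little off and sometimes report something else, mostly with a low value. They report only what shows in the picture. A call takes as long as a camera call.
- masks_of(target, camera): "pixels" (384x512 bool, what is visible of it) and "at" ([column, row] in pixels, amid what is visible of it).
The state is a dict: "clock": time; "joint_pos": joint angles; "joint_vel": joint speeds; "tau": joint torques, N m; "eef_pos": TCP position; "tool_rot": TCP orientation; "ft_force": force on the tool from outside, world axes, zero at the start; "ft_torque": the same for the moment, N m; "grip_width": finger opening in m.
Only numpy, scipy, OpenCV 4.12 (cv2) and the standard library are available. Lean on these libraries where they do the work, as an engineer would, in place of code of your own. Each camera call takes 0.05 s, during which the arm holds its last target. There are 200 camera calls.

### The job

Take the two black ball knob blanks out of the stock tray and set one in each empty well of the marking fixture's carrier, so that all three wells hold a ball. Then turn the winged clamp screw clockwise until it seats, back it off a quarter turn and finish still gripping it there by its wings; do not let go. Leave the jar, the screwdriver and the gauge block where they are.

Things in the scene. Friction and masses are not known exactly. Their poses are not given: they have to be found in the camera images.
- fixture: Fixed fixture, steel base plate 250 x 210 x 12 mm. On its -y side an aluminium carrier block, 220 (x) by 100, top 40 mm above the bench, with a row of three wells along x, 45 mm to -y of the origin. On its +y side a clamp tower, its toe 30 mm wide in x, top 62 mm up, spanning y = -5 to 84 mm; the screw stands on it at y = +55 mm. Origin: centre of the underside, z up; yaw varies.
- well0 (a point): Centre of the mouth of the first (fixture's -x end) of the carrier's wells, level with the carrier's top face 40 mm above the bench. Round well 27 mm across, 14 mm deep, wells 64 mm apart. A ball set in it rests on the rim, its centre about 8 mm above this point.
- well1 (a point): Centre of the mouth of the middle one of the carrier's wells, level with the carrier's top face 40 mm above the bench. Round well 27 mm across, 14 mm deep, wells 64 mm apart. A ball set in it rests on the rim, its centre about 8 mm above this point.
- well2 (a point): Centre of the mouth of the last (fixture's +x end) of the carrier's wells, level with the carrier's top face 40 mm above the bench. Round well 27 mm across, 14 mm deep, wells 64 mm apart. A ball set in it rests on the rim, its centre about 8 mm above this point.
- tray: Stock tray, fixed: grey plastic slab 150 x 150 x 24 mm with four round pockets 27 mm across at 35 mm to either side of its centre in x and y; two opposite ones hold a ball, two are empty. Origin: centre of the underside.
- ball_a_center (a point): Centre of one of the three alike black plastic balls, 32 mm in diameter, about 30 g. It starts on the rim of a tray pocket, its centre about 8 mm above the tray's top face, i.e. about 32 mm above the bench. Its orientation means nothing.
- ball_b_center (a point): Centre of one of the three alike black plastic balls, 32 mm in diameter, about 30 g. It starts on the rim of a tray pocket, its centre about 8 mm above the tray's top face, i.e. about 32 mm above the bench. Its orientation means nothing.
- ball_c_center (a point): Centre of the third ball, alike, which already lies in the first well (fixture's -x end). Its orientation means nothing.
- screw_grip (a point): Grip point of the upright winged clamp screw, on its axis, 90 mm above the bench. Its wings are one flat brass bar 46 mm long (this point's x), 12 mm thick (its y: grip across these flats) and 30 mm tall (74 to 104 mm above the bench), over a 22 mm round collar; z is up. Seated, the wings lie along the fixture's x; a quarter turn off, along its y.
- screw (a joint): Turn of the clamp screw in rad, growing clockwise seen from above (tightening). It starts 0.5 to 1.15 rad short of the seat, turns with about 0.06 N m of friction, stays where left, does not rise or sink, and meets a hard stop at 3.0: seated. A quarter turn back from there is 1.43.
- jar: Closed amber jar 60 mm in diameter, 90 mm tall, standing on the bench beyond the work; leave alone. Origin: centre of the underside.
- driver: Screwdriver lying on the bench beyond the work; leave alone. Origin: on the bench below its middle.
- gauge: Steel gauge block 60 x 35 x 30 mm lying on the bench beyond the work; leave alone. Origin: centre of the underside.

How it is judged:
On the way, in this order (a step that is already met when the one before it is completed fails the run):
1. each well holds one ball, let go and at rest (((distance between ball_a_center and well0 below 0.0135 m and horizontal distance between ball_a_center and well0 below 0.005 m) or (distance between ball_b_center and well0 below 0.0135 m and horizontal distance between ball_b_center and well0 below 0.005 m) or (distance between ball_c_center and well0 below 0.0135 m and horizontal distance between ball_c_center and well0 below 0.005 m)) and ((distance between ball_a_center and well1 below 0.0135 m and horizontal distance between ball_a_center and well1 below 0.005 m) or (distance between ball_b_center and well1 below 0.0135 m and horizontal distance between ball_b_center and well1 below 0.005 m) or (distance between ball_c_center and well1 below 0.0135 m and horizontal distance between ball_c_center and well1 below 0.005 m)) and ((distance between ball_a_center and well2 below 0.0135 m and horizontal distance between ball_a_center and well2 below 0.005 m) or (distance between ball_b_center and well2 below 0.0135 m and horizontal distance between ball_b_center and well2 below 0.005 m) or (distance between ball_c_center and well2 below 0.0135 m and horizontal distance between ball_c_center and well2 below 0.005 m)) and linear speed of each of ball_a, ball_b, ball_c below 0.03 m/s and contact force between each of ball_a, ball_b, ball_c and the fingers below 0.2 N), for 0.2 s.
2. the screw is turned clockwise to its seat (value of joint screw above 2.93 rad), for 0.2 s.
3. the screw is backed off a quarter turn, in the grip (value of joint screw between 1.13 and 1.73 rad and contact force between screw and the fingers above 3 N and distance between the grasp point and screw_grip below 0.035 m), for 0.2 s.
At the end, for the whole second after the job is handed in: A still ball rests in each well (within 5 mm of its axis). After seating (within 0.07 rad of the stop) the screw stands 1.57 +- 0.3 rad back from its seat, not turning, and the fingers still grip its wings (over 3 N, grasp point within 35 mm of the grip point) (all of step 3 and ((distance between ball_a_center and well0 below 0.0135 m and horizontal distance between ball_a_center and well0 below 0.005 m) or (distance between ball_b_center and well0 below 0.0135 m and horizontal distance between ball_b_center and well0 below 0.005 m) or (distance between ball_c_center and well0 below 0.0135 m and horizontal distance between ball_c_center and well0 below 0.005 m)) and ((distance between ball_a_center and well1 below 0.0135 m and horizontal distance between ball_a_center and well1 below 0.005 m) or (distance between ball_b_center and well1 below 0.0135 m and horizontal distance between ball_b_center and well1 below 0.005 m) or (distance between ball_c_center and well1 below 0.0135 m and horizontal distance between ball_c_center and well1 below 0.005 m)) and ((distance between ball_a_center and well2 below 0.0135 m and horizontal distance between ball_a_center and well2 below 0.005 m) or (distance between ball_b_center and well2 below 0.0135 m and horizontal distance between ball_b_center and well2 below 0.005 m) or (distance between ball_c_center and well2 below 0.0135 m and horizontal distance between ball_c_center and well2 below 0.005 m)) and linear speed of each of ball_a, ball_b, ball_c below 0.03 m/s and velocity of joint screw between -0.1 and 0.1 rad/s); the arm keeps its last pose, push and grip.
It fails at once if the jar is pushed away (more than 30 mm) (distance of jar from where it was at the start of the episode above 0.03 m).
It fails at once if the screwdriver is pushed away (more than 30 mm) (distance of driver from where it was at the start of the episode above 0.03 m).
It fails at once if the gauge block is pushed away (more than 30 mm) (distance of gauge from where it was at the start of the episode above 0.03 m).
It also fails if it takes over 70 s, if anything falls off the work surface, if the arm or the gripper's body presses on something with over 40 N, if the wrist force passes 120 N, or if a joint passes its speed limit or range.

## Working session

There is one attempt and no reset: what is moved stays moved. The work goes in short steps, Python scripts to look and compute and a tool call to move; the robot and the scene stay as the last step left them, time stands still between calls to the robot, and variables do not carry over. Pictures are saved under pics/ and viewed, about 8 in all and at most 12, crops included, and the job is handed in when it is done.

Besides the shell and the picture viewer there is one more tool, called after "Emit:" by a JSON object that holds its "op" and its "data". jog_arm: Moves the arm, as the interface text tells. Its arguments: {"type":"object","properties":{"deltas":{"type":"array"}},"required":["deltas"]}

```bash
mkdir -p pics; ls
cat > h.py <<'E'
import numpy as np, cv2
from scipy.spatial.transform import Rotation as R
from workcell import *
def cam(name):
    m=camera_model(name); f=192/np.tan(np.radians(m['fovy'])/2)
    if 'pose' in m: T=np.array(m['pose'])
    else:
        o=get_obs(); B=np.eye(4); B[:3,:3]=R.from_quat(o['tool_rot']).as_matrix(); B[:3,3]=o['eef_pos']; T=B@np.array(m['T_tool_cam'])
    return f,m['cx'],m['cy'],T
def ray(c,px,z):
    f,cx,cy,T=c; d=T[:3,:3]@np.array([(px[0]-cx)/f,(px[1]-cy)/f,1]); o=T[:3,3]
    return o+d*(z-o[2])/d[2]
def proj(c,P):
    f,cx,cy,T=c; p=T[:3,:3].T@(np.array(P)-T[:3,3]); return np.array([cx+f*p[0]/p[2],cy+f*p[1]/p[2]])
def save(im,n): cv2.imwrite('pics/'+n,cv2.cvtColor(im,cv2.COLOR_RGB2BGR))
E
python3 - <<'E'
from h import *
o=get_obs(); print({k:np.round(v,3) for k,v in o.items()})
c=cam('top'); print(c)
im=camera('top'); save(im,'top1.png')
for n,z in [('fixture',.04),('tray',.024),('ball_a_center',.032),('screw_grip',.09),('well1',.04),('jar',.09),('driver',.01),('gauge',.03)]:
    try:
        for d in masks_of(n,'top')[:5]:
            print(n,round(d['conf'],2),np.round(d['at'],1),d['pixels'].sum(),ray(c,d['at'],z).round(4))
    except Exception as e: print(n,e)
E
```

```text
pics
{'clock': np.float64(0.0), 'joint_pos': array([ 1.26 ,  0.241,  0.004,  1.335, -0.   ,  1.571]), 'joint_vel': array([-0.001,  0.   ,  0.   , -0.002, -0.   , -0.   ]), 'tau': array([ 3.0000e-03, -3.7232e+01,  2.5241e+01,  1.7000e-02,  0.0000e+00,
       -0.0000e+00]), 'eef_pos': array([0.153, 0.475, 0.202]), 'tool_rot': array([ 0.155,  0.988, -0.001, -0.   ]), 'ft_force': array([0.22 , 0.488, 0.151]), 'ft_torque': array([-0.023,  0.007,  0.029]), 'grip_width': np.float64(0.085)}
(np.float64(417.8157461007715), 262.5008761418909, 190.26022187295794, array([[ 0.00935377, -0.98693955,  0.16081924,  0.50871599],
       [-0.99919503, -0.01549913, -0.03700092,  0.02124309],
       [ 0.03901023, -0.16034368, -0.98629007,  0.83756852],
       [ 0.        ,  0.        ,  0.        ,  1.        ]]))
fixture 0.59 [366.7 246.1] 13256 [ 0.5337 -0.2091  0.04  ]
tray 0.84 [150.6 241.4] 5946 [0.5387 0.2043 0.024 ]
ball_a_center 0.71 [171.2 256.7] 242 [0.5102 0.1625 0.032 ]
screw_grip 0.72 [350.5 239.5] 268 [ 0.5436 -0.1657  0.09  ]
screw_grip 0.19 [367.4 246.5] 13173 [ 0.5314 -0.1959  0.09  ]
well1 0.71 [366.3 244.2] 13245 [ 0.5373 -0.2085  0.04  ]
jar 0.81 [280.8 131.5] 1013 [ 0.7419 -0.0398  0.09  ]
jar 0.46 [124.7 229.3] 231 [0.557  0.2358 0.09  ]
driver 0.94 [163.1 109. ] 716 [0.8095 0.1961 0.01  ]
driver 0.29 [369.7 246.8] 13423 [ 0.5333 -0.2238  0.01  ]
gauge 0.74 [342.8 125.4] 599 [ 0.7761 -0.1706  0.03  ]
gauge 0.46 [149.9 240.6] 5925 [0.54   0.2044 0.03  ]
```

Run:
```python
import cv2
im=cv2.imread('pics/top1.png')[90:340,80:470]; cv2.imwrite('pics/top1c.png',cv2.resize(im,None,fx=2,fy=2,interpolation=cv2.INTER_CUBIC))
```

```text
(no output)
```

View pics/top1c.png

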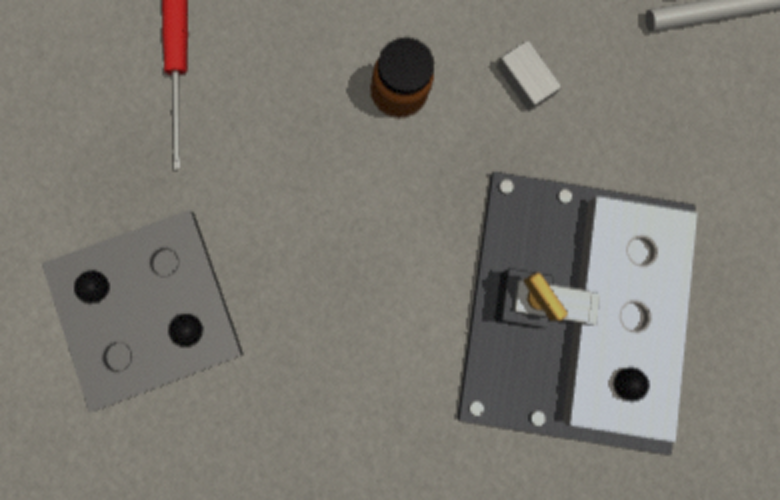

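Tray balls are at full-frame pixels (126,233) and (172,255). The empty wells are at (400,215) and (397,248), with ball c at about (395,282). The wings point to the lower right. Next I measure these more precisely.

```bash
cat > meas.py <<'E'
from h import *
c=cam('top'); im=cv2.cvtColor(cv2.imread('pics/top1.png'),cv2.COLOR_BGR2RGB)
def blob(mask,p):
    n,l,s,ce=cv2.connectedComponentsWithStats(mask.astype(np.uint8)); i=l[int(p[1]),int(p[0])]; return l==i,ce[i],s[i]
dark=im.max(2)<45
for n,p,z in [('A',(172,255),.032),('B',(126,233),.032),('C',(395,282),.048)]:
    m,ce,s=blob(dark,p); print(n,ce.round(1),s, ray(c,ce,z).round(4))
# carrier
br=im.min(2)>150; m,ce,s=blob(br,(420,260))
pts=np.argwhere(m)[:,::-1]; P=np.array([ray(c,p,.04)[:2] for p in pts]); 
r=cv2.minAreaRect((P*1000).astype(np.float32)); print('carrier',r)
# wings
hsv=cv2.cvtColor(im,cv2.COLOR_RGB2HSV); w=(hsv[...,1]>110)&(hsv[...,0]>12)&(hsv[...,0]<35)
w[:220]=0;w[260:]=0; w[:,:330]=0
p=np.argwhere(w)[:,::-1].astype(np.float32); print('wing',len(p)); r=cv2.minAreaRect(np.array([ray(c,q,.104)[:2]*1000 for q in p],np.float32)); print(r)
E
python3 meas.py; python3 -c "
from h import *
m=camera_model('wrist');print(m)"
```

```text
A [172.4 254.6] [165 247  16  16 206] [0.514  0.1604 0.032 ]
B [125.3 233.1] [117 226  17  15 205] [0.5536 0.2509 0.032 ]
C [394.9 281.8] [387 274  17  16 208] [ 0.4678 -0.2582  0.048 ]
carrier ((533.3687744140625, -252.30908203125), (132.3848876953125, 219.16123962402344), 81.45475769042969)
wing 256
((543.2115478515625, -162.8944091796875), (45.14247131347656, 22.951234817504883), 33.18003463745117)
{'fovy': 59.99586801281229, 'cx': 253.83249015161672, 'cy': 190.04664099245596, 'T_tool_cam': array([[ 8.72830864e-04, -9.65643397e-01, -2.59869330e-01,
         6.46491200e-02],
       [ 9.99999136e-01,  5.87518620e-04,  1.17557787e-03,
         1.30108998e-04],
       [-9.82510942e-04, -2.59870132e-01,  9.65643075e-01,
        -1.72464299e-01],
       [ 0.00000000e+00,  0.00000000e+00,  0.00000000e+00,
         1.00000000e+00]])}
```

```bash
cat > plan.py <<'E'
import sys
from h import *
def axes(p):
    p=np.radians(p); y=np.array([np.cos(p),np.sin(p),0]); z=np.array([0,0,-1.]); return np.c_[np.cross(y,z),y,z]
def plan(tgt,psi,n,w):
    o=get_obs(); M=R.from_quat(o['tool_rot']).as_matrix(); p=np.array(o['eef_pos']); y0=np.degrees(np.arctan2(M[1,1],M[0,1]))
    d=(psi-y0+180)%360-180; step=(np.array(tgt)-p)/n
    print('at',p.round(4),'jaw',round(y0,1),'tilt',M[:,2].round(3),'F',np.round(o['ft_force'],1),'w',round(o['grip_width'],4),'t',round(o['clock'],2),'q',np.round(o['joint_pos'],2))
    for i in range(n):
        A=M if n==1 else axes(y0+d*i/n)
        dl=A.T@step*1000
        rv=[0,0,-d/n]
        if n==1: rv=np.degrees(R.from_matrix(M.T@axes(psi)).as_rotvec())
        print(np.r_[dl.round(1),np.round(rv,2),w].tolist(),',')
if __name__=='__main__': 
    a=list(map(float,sys.argv[1:])); plan(a[:3],a[3],int(a[4]),a[5])
E
python3 plan.py .51 .20 .19 21 12 85
```

```text
at [0.1529 0.476  0.2027] jaw 72.2 tilt [-0. -0. -1.] F [ 0.2 -0.2  0.4] w 0.0851 t 0.45 q [1.26 0.24 0.   1.34 0.   1.57]
[-35.4, -12.8, 1.1, 0.0, 0.0, 4.27, 85.0] ,
[-36.2, -10.1, 1.1, 0.0, 0.0, 4.27, 85.0] ,
[-36.9, -7.4, 1.1, 0.0, 0.0, 4.27, 85.0] ,
[-37.3, -4.6, 1.1, 0.0, 0.0, 4.27, 85.0] ,
[-37.6, -1.9, 1.1, 0.0, 0.0, 4.27, 85.0] ,
[-37.6, 0.9, 1.1, 0.0, 0.0, 4.27, 85.0] ,
[-37.4, 3.7, 1.1, 0.0, 0.0, 4.27, 85.0] ,
[-37.0, 6.5, 1.1, 0.0, 0.0, 4.27, 85.0] ,
[-36.5, 9.3, 1.1, 0.0, 0.0, 4.27, 85.0] ,
[-35.7, 11.9, 1.1, 0.0, 0.0, 4.27, 85.0] ,
[-34.7, 14.6, 1.1, 0.0, 0.0, 4.27, 85.0] ,
[-33.5, 17.1, 1.1, 0.0, 0.0, 4.27, 85.0] ,
```

Emit:
{"op": "jog_arm", "data": {"deltas": [[[-35,-13,1,0,0,4.3,85],[-36,-10,1,0,0,4.3,85],[-37,-7,1,0,0,4.3,85],[-37,-5,1,0,0,4.3,85],[-38,-2,1,0,0,4.3,85]]]}}

```text
clock: 0.95
eef_pos: [0.3022, 0.3607, 0.1975]
tool_rot: [0.338, 0.941, 0.001, -0.0]
ft_force: [-0.4, 0.2, -0.5]
grip_width: 0.0851
```

Emit:
{"op": "jog_arm", "data": {"deltas": [[[-38,1,1,0,0,4.3,85],[-37,4,1,0,0,4.3,85],[-37,6,1,0,0,4.3,85],[-36,9,1,0,0,4.3,85],[-36,12,1,0,0,4.3,85]]]}}

```text
clock: 1.45
eef_pos: [0.4547, 0.2383, 0.1929]
tool_rot: [0.514, 0.858, 0.003, -0.0]
ft_force: [-0.0, 0.6, -0.1]
grip_width: 0.0852
```

Emit:
{"op": "jog_arm", "data": {"deltas": [[[-35,15,1,0,0,4.3,85],[-33,17,1,0,0,4.3,85],[0,0,0,0,0,0,85],[0,0,0,0,0,0,85]]]}}

```text
clock: 1.85
eef_pos: [0.5189, 0.1851, 0.1901]
tool_rot: [0.583, 0.813, 0.003, 0.0]
ft_force: [0.0, -0.4, -0.5]
grip_width: 0.085
```

```bash
cat > wr.py <<'E'
import sys
from h import *
n=sys.argv[1]; c=cam('wrist'); im=camera('wrist'); save(im,n+'.png'); np.save(n+'.npy',np.array(c[3]))
dark=cv2.erode((im.max(2)<50).astype(np.uint8),np.ones((3,3)))
k,l,s,ce=cv2.connectedComponentsWithStats(dark)
for i in range(1,k):
    if s[i,4]>300: print(s[i],ce[i].round(1),[ray(c,ce[i],z).round(4).tolist() for z in (.032,.048)])
E
python3 wr.py w1
```

```text
[296 101  30  30 606] [310.4 114.7] [[0.5558, 0.2532, 0.032], [0.553, 0.2529, 0.048]]
[    0   241   512   143 35114] [250.7 338.1] [[0.582, -0.0064, 0.032], [0.5779, 0.0058, 0.048]]
```

View pics/w1.png

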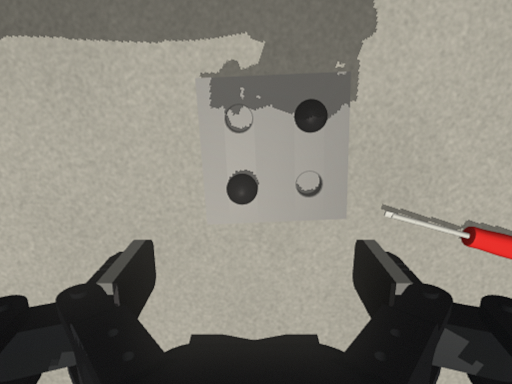

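Two balls show in the wrist view at (310,115) and (242,188), in opposite pockets, with nothing near them. I compute A and plan the approach.

```bash
python3 - <<'E'
from h import *
f,cx,cy,_=cam('wrist'); c=(f,cx,cy,np.load('w1.npy'))
im=cv2.imread('pics/w1.png'); g=cv2.medianBlur(cv2.cvtColor(im,cv2.COLOR_BGR2GRAY)[60:225,190:355],3)
for q in cv2.HoughCircles(g,cv2.HOUGH_GRADIENT,1,30,param1=120,param2=12,minRadius=11,maxRadius=19)[0]:
    p=q[:2]+[190,60]; print(p,q[2],ray(c,p,.032).round(4),ray(c,p,.024).round(4))
print(ray(c,(242,188),.032))
E
python3 plan.py .515 .1618 .12 21 3 85
```

```text
[310.5 115.5] 16.9 [0.5561 0.2525 0.032 ] [0.5575 0.2527 0.024 ]
[241.5 188.5] 15.8 [0.5155 0.1614 0.032 ] [0.5159 0.1594 0.024 ]
[238.5 118.5] 14.3 [0.4908 0.2274 0.032 ] [0.4906 0.2269 0.024 ]
[308.5 183.5] 13.2 [0.5789 0.1884 0.032 ] [0.5808 0.187  0.024 ]
[0.51581243 0.16209894 0.032     ]
at [0.5188 0.1852 0.1901] jaw 18.7 tilt [ 0.004  0.004 -1.   ] F [-0.5 -0.7 -0.6] w 0.0848 t 1.9 q [0.34 0.34 0.11 1.34 0.   1.59]
[-7.0, -3.7, 23.4, 0.0, 0.0, -0.76, 85.0] ,
[-6.9, -3.8, 23.4, 0.0, 0.0, -0.76, 85.0] ,
[-6.9, -3.9, 23.4, 0.0, 0.0, -0.76, 85.0] ,
```

```bash
python3 plan.py .515 .161 .05 19 4 85
```

```text
at [0.5188 0.1852 0.1901] jaw 18.7 tilt [ 0.004  0.004 -1.   ] F [-0.5 -0.7 -0.6] w 0.0848 t 1.9 q [0.34 0.34 0.11 1.34 0.   1.59]
[-5.4, -2.8, 35.0, 0.0, 0.0, -0.07, 85.0] ,
[-5.4, -2.8, 35.0, 0.0, 0.0, -0.07, 85.0] ,
[-5.4, -2.8, 35.0, 0.0, 0.0, -0.07, 85.0] ,
[-5.4, -2.9, 35.0, 0.0, 0.0, -0.07, 85.0] ,
```

Emit:
{"op": "jog_arm", "data": {"deltas": [[[-5.4,-2.8,35,0,0,0,85],[-5.4,-2.8,35,0,0,0,85],[-5.4,-2.8,35,0,0,0,85],[-5.4,-2.9,35,0,0,0,85],[0,0,0,0,0,0,85]]]}}

```text
clock: 2.4
eef_pos: [0.5135, 0.1676, 0.0493]
tool_rot: [0.578, 0.816, 0.006, 0.002]
ft_force: [-1.0, -0.5, 0.2]
grip_width: 0.0852
```

```bash
python3 plan.py .515 .161 .025 19 1 85
```

```text
at [0.5135 0.1676 0.0493] jaw 19.4 tilt [ 0.009  0.008 -1.   ] F [-1.  -0.5  0.2] w 0.0852 t 2.4 q [ 0.31  0.42 -0.15  0.98  0.    1.54]
[-6.8, -1.0, 24.3, 0.65, -0.24, 0.42, 85.0] ,
```

Emit:
{"op": "jog_arm", "data": {"deltas": [[[-6.8,-1,12,0.65,-0.24,0,85],[0,0,12,0,0,0,85],[0,0,0,0,0,0,85]]]}}

```text
clock: 2.7
eef_pos: [0.5164, 0.1635, 0.0275]
tool_rot: [0.576, 0.817, 0.002, 0.001]
ft_force: [-0.1, -0.5, 1.2]
grip_width: 0.0847
```

```bash
python3 plan.py .515 .161 .024 19 1 85; python3 wr.py w2 | tail -0
```

```text
at [0.5164 0.1635 0.0275] jaw 19.7 tilt [ 0.004  0.001 -1.   ] F [-0.1 -0.5  1.2] w 0.0847 t 2.7 q [ 0.31  0.46 -0.17  0.94  0.    1.53]
[-1.9, -2.2, 3.5, 0.25, 0.0, 0.67, 85.0] ,Exception ignored on flushing sys.stdout:
BrokenPipeError: [Errno 32] Broken pipe
```

View pics/w2.png

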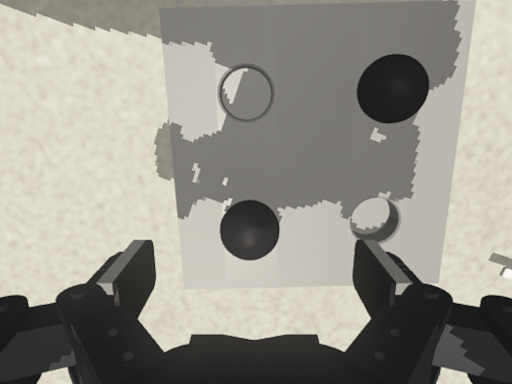

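```bash
python3 -c "
from h import *
c=cam('wrist'); print(ray(c,(250,230),.032), proj(c,get_obs()['eef_pos']))"
```

```text
[0.51695449 0.16085366 0.032     ] [252.05153226 223.06310879]
```

The ball at (250,230) sits between the open fingers, 2.6 mm from centred. I correct that and close.

Emit:
{"op": "jog_arm", "data": {"deltas": [[[-2.6,-0.3,3,0.25,0,0,85],[0,0,0,0,0,0,60],[0,0,0,0,0,0,25],[0,0,0,0,0,0,25],[0,0,0,0,0,0,25]]]}}

```text
clock: 3.25
eef_pos: [0.521, 0.1621, 0.0287]
tool_rot: [0.576, 0.817, 0.003, 0.003]
ft_force: [1.0, -0.2, 0.9]
grip_width: 0.0277
```

Emit:
{"op": "jog_arm", "data": {"deltas": [[[0,0,0,0,0,0,25],[0,0,0,0,0,0,25],[0,0,0,0,0,0,25]]]}}

```text
clock: 3.55
eef_pos: [0.5211, 0.1621, 0.029]
tool_rot: [0.576, 0.817, 0.003, 0.003]
ft_force: [0.8, 0.4, -0.1]
grip_width: 0.0252
```

```bash
python3 wr.py w3 >/dev/null; python3 plan.py .517 .161 .024 19 1 85; python3 -c "
from h import *
camera('top')
print([(d['conf'],d['at']) for d in masks_of('ball_a_center','top')])"
```

```text
at [0.5211 0.1621 0.029 ] jaw 19.7 tilt [ 0.008  0.003 -1.   ] F [-0.3 -0.2 -0.4] w 0.025 t 3.6 q [ 0.3   0.46 -0.16  0.94  0.    1.53]
[0.3, -4.3, 4.9, 0.49, 0.02, 0.66, 85.0] ,
[]
```

View pics/w3.png

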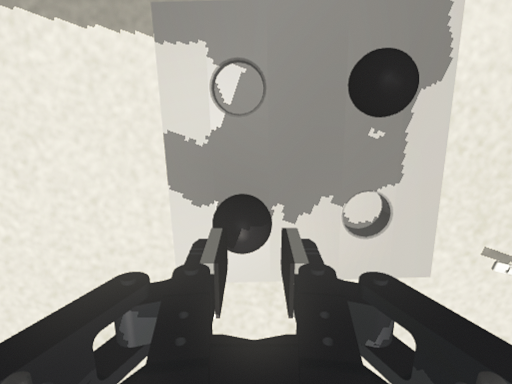

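Run:
```python
from h import *
c=cam('wrist'); print(ray(c,(242,223),.032))
o=get_obs(); M=R.from_quat(o['tool_rot']).as_matrix(); p=o['eef_pos']
for x in (-11,0,11):
  for b in (0,3,6,9): print(x,b,[proj(c,p+M@np.array([x/1000,s*.0125,-b/1000])).round(0).tolist() for s in(-1,1)])
im=cv2.imread('pics/w3.png')[180:340,180:330]; cv2.imwrite('pics/w3c.png',cv2.resize(im,None,fx=4,fy=3.7,interpolation=cv2.INTER_CUBIC))
```

```text
[0.51552817 0.16140999 0.032     ]
-11 0 [[230.0, 242.0], [274.0, 242.0]]
-11 3 [[229.0, 244.0], [275.0, 244.0]]
-11 6 [[229.0, 246.0], [275.0, 246.0]]
-11 9 [[229.0, 248.0], [275.0, 248.0]]
0 0 [[229.0, 223.0], [275.0, 223.0]]
0 3 [[229.0, 225.0], [275.0, 225.0]]
0 6 [[229.0, 227.0], [275.0, 227.0]]
0 9 [[228.0, 229.0], [276.0, 229.0]]
11 0 [[229.0, 204.0], [275.0, 204.0]]
11 3 [[229.0, 206.0], [275.0, 206.0]]
11 6 [[228.0, 207.0], [276.0, 207.0]]
11 9 [[228.0, 209.0], [276.0, 209.0]]
```

View pics/w3c.png

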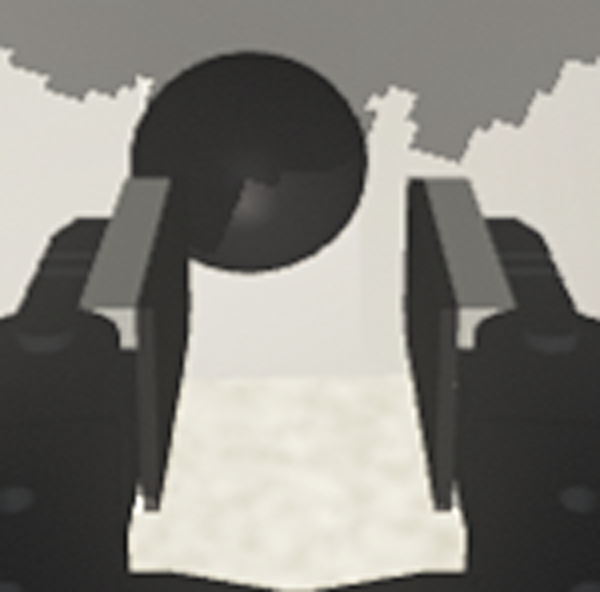

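The fingers were too high and slid over the top of the ball, which is still in its pocket at (242,223). I reopen, go about 10 mm lower and try again.

Emit:
{"op": "jog_arm", "data": {"deltas": [[[0,0,0,0,0,0,85],[0,0,0,0,0,0,85],[0,0,0,0,0,0,85],[0,0,0,0,0,0,85],[0,-4.5,6,0.5,0,0,85]]]}}

```text
clock: 4.2
eef_pos: [0.5177, 0.1609, 0.0234]
tool_rot: [0.576, 0.818, 0.001, 0.001]
ft_force: [0.5, 0.1, 0.7]
grip_width: 0.0852
```

```bash
python3 plan.py .516 .161 .017 19.7 1 85; python3 -c "
from h import *
c=cam('wrist');im=camera('wrist')
g=cv2.medianBlur(cv2.cvtColor(im,cv2.COLOR_RGB2GRAY),3)[190:280,200:300]
q=cv2.HoughCircles(g,cv2.HOUGH_GRADIENT,1,60,param1=120,param2=12,minRadius=26,maxRadius=34)[0][0]
p=q[:2]+[200,190]; print(p,q[2],ray(c,p,.032))"
```

```text
at [0.5177 0.1609 0.0234] jaw 19.7 tilt [ 0.002  0.    -1.   ] F [0.5 0.1 0.7] w 0.0852 t 4.2 q [ 0.3   0.46 -0.17  0.94 -0.    1.53]
[0.7, -1.6, 6.4, 0.1, 0.03, -0.03, 85.0] ,
[247.5 226.5] 30.1 [0.51503841 0.16135161 0.032     ]
```

Emit:
{"op": "jog_arm", "data": {"deltas": [[[0.7,-2,7,0,0,0,85],[0,0,0,0,0,0,85],[0,0,0,0,0,0,20],[0,0,0,0,0,0,20],[0,0,0,0,0,0,20]]]}}

```text
clock: 4.75
eef_pos: [0.512, 0.1598, 0.0128]
tool_rot: [0.576, 0.817, -0.002, -0.002]
ft_force: [0.1, 1.2, 0.2]
grip_width: 0.0436
```

Emit:
{"op": "jog_arm", "data": {"deltas": [[[0,0,0,0,0,0,20],[0,0,0,0,0,0,20],[0,0,0,0,0,0,20]]]}}

```text
clock: 5.05
eef_pos: [0.5149, 0.1608, 0.0149]
tool_rot: [0.576, 0.817, 0.0, 0.0]
ft_force: [-1.7, -0.7, 3.1]
grip_width: 0.02
```

```bash
python3 wr.py w4 >/dev/null
python3 - <<'E'
import cv2
a=cv2.imread('pics/w4.png')
cv2.imwrite('pics/w4c.png',cv2.resize(a[130:384,130:400],None,fx=2,fy=2))
E
```

```text
(no output)
```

View pics/w4c.png

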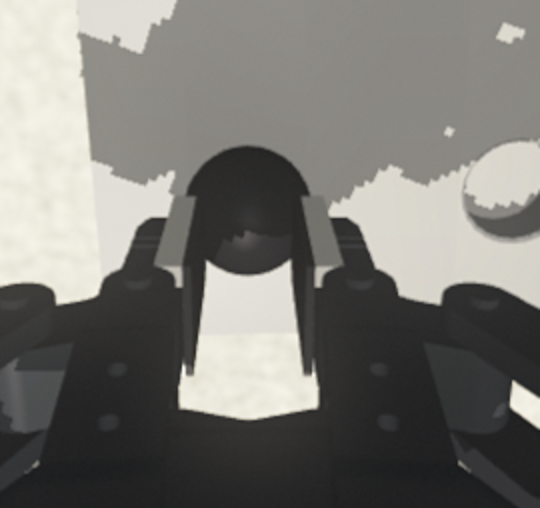

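The pads again straddle the top of the ball, which is centred at about (254,235). The tips also project roughly 30 mm behind where the tool model puts them, and the contact geometry agrees: a 20 mm gap is only possible about 12 mm above the ball's centre. I reopen and go down step by step, watching the force.

Emit:
{"op": "jog_arm", "data": {"deltas": [[[0,0,0,0,0,0,85],[0,0,0,0,0,0,85],[0,0,0,0,0,0,85],[0,0,0,0,0,0,85]]]}}

```text
clock: 5.5
eef_pos: [0.5125, 0.1599, 0.0135]
tool_rot: [0.576, 0.817, -0.002, -0.001]
ft_force: [-0.2, -0.1, -0.6]
grip_width: 0.0769
```

Emit:
{"op": "jog_arm", "data": {"deltas": [[[0,0,5,0,0,0,85],[0,0,5,0,0,0,85],[0,0,0,0,0,0,85]]]}}

```text
clock: 5.8
eef_pos: [0.5119, 0.1597, 0.002]
tool_rot: [0.576, 0.817, -0.002, -0.002]
ft_force: [0.9, -0.1, 0.4]
grip_width: 0.0852
```

```bash
python3 plan.py .5153 .1613 -.003 19.7 1 85; python3 wr.py w5 >/dev/null
python3 - <<'E'
from h import *
c=cam('wrist'); im=cv2.imread('pics/w5.png')
g=cv2.medianBlur(cv2.cvtColor(im,cv2.COLOR_BGR2GRAY),3)[190:290,200:310]
q=cv2.HoughCircles(g,cv2.HOUGH_GRADIENT,1,60,param1=120,param2=12,minRadius=26,maxRadius=38)[0][0]
p=q[:2]+[200,190]; print(p,q[2],ray(c,p,.032))
E
```

```text
at [0.5119 0.1597 0.002 ] jaw 19.7 tilt [-0.005 -0.002 -1.   ] F [ 0.9 -0.1  0.4] w 0.0852 t 5.8 q [ 0.3   0.49 -0.2   0.89 -0.    1.53]
[0.3, 3.8, 5.0, -0.32, 0.01, -0.03, 85.0] ,
[260.5 247.5] 34.1 [0.51623481 0.16032508 0.032     ]
```

View pics/w5.png

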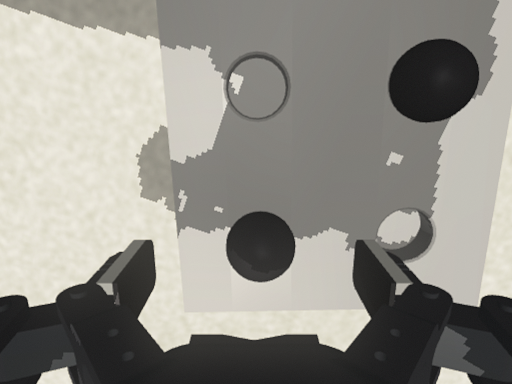

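Ball at (260,247), fingers open and still clear of the tray with no contact force. I go 9 mm lower, centre the jaws and close.

Emit:
{"op": "jog_arm", "data": {"deltas": [[[0.5,4,4.5,-0.3,0,0,85],[0,0,4,0,0,0,85],[0,0,0,0,0,0,85]]]}}

```text
clock: 6.15
eef_pos: [0.516, 0.1618, -0.0071]
tool_rot: [0.576, 0.817, 0.0, 0.0]
ft_force: [0.6, -0.3, 0.4]
grip_width: 0.0854
```

Emit:
{"op": "jog_arm", "data": {"deltas": [[[0,0,0,0,0,0,20],[0,0,0,0,0,0,20],[0,0,0,0,0,0,20],[0,0,0,0,0,0,20],[0,0,0,0,0,0,20]]]}}

```text
clock: 6.65
eef_pos: [0.5149, 0.1613, -0.0037]
tool_rot: [0.576, 0.817, -0.0, -0.0]
ft_force: [-0.7, 0.1, -0.9]
grip_width: 0.0288
```

Emit:
{"op": "jog_arm", "data": {"deltas": [[[0,0,0,0,0,0,20],[0,0,0,0,0,0,20]]]}}

```text
clock: 6.85
eef_pos: [0.5154, 0.1615, -0.0031]
tool_rot: [0.576, 0.817, 0.0, 0.0]
ft_force: [-0.2, 0.2, -0.6]
grip_width: 0.0285
```

Emit:
{"op": "jog_arm", "data": {"deltas": [[[0,0,-4,0,0,0,20],[0,0,-4,0,0,0,20],[0,0,0,0,0,0,20]]]}}

```text
clock: 7.15
eef_pos: [0.5155, 0.1615, 0.005]
tool_rot: [0.576, 0.817, 0.0, 0.0]
ft_force: [0.3, -0.7, 0.7]
grip_width: 0.0285
```

```bash
python3 wr.py w6 >/dev/null
python3 - <<'E'
import cv2
a=cv2.imread('pics/w6.png')
cv2.imwrite('pics/w6c.png',cv2.resize(a[130:384,130:400],None,fx=2,fy=2))
E
```

```text
(no output)
```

View pics/w6c.png

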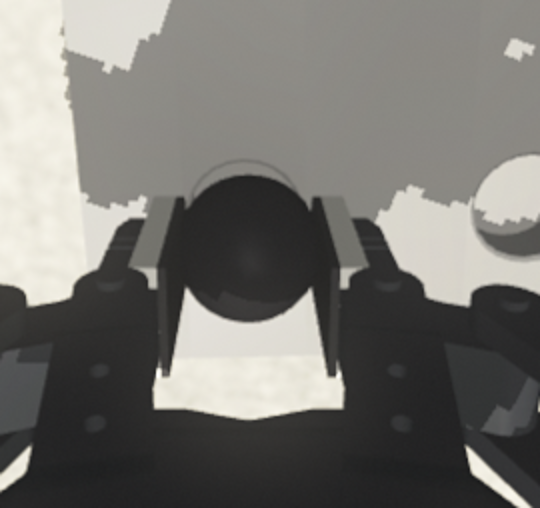

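The ball is held and lifted clear, with the pocket rim visible behind it. Its centre sits 35 mm behind the reported TCP. I lift it and carry it to the fixture.

Emit:
{"op": "jog_arm", "data": {"deltas": [[[0,0,-45,0,0,0,20],[0,0,-45,0,0,0,20],[0,0,-45,0,0,0,20],[0,0,-40,0,0,0,20],[0,0,0,0,0,0,20]]]}}

```text
clock: 7.7
eef_pos: [0.5134, 0.1609, 0.1833]
tool_rot: [0.576, 0.817, -0.003, -0.002]
ft_force: [0.6, -0.2, -0.7]
grip_width: 0.0288
```

```bash
python3 plan.py .53 -.22 .2 -51 10 20
python3 - <<'E'
from h import *
c=cam('top')
for p in ((400.5,215.5),(397.5,248.5)): print(ray(c,p,.04))
E
```

```text
at [0.5134 0.1609 0.1833] jaw 19.7 tilt [-0.007 -0.003 -1.   ] F [ 0.6 -0.2 -0.7] w 0.0288 t 7.7 q [ 0.3   0.33  0.08  1.32 -0.    1.53]
[-36.4, -11.3, -1.7, 0.0, 0.0, 7.07, 20.0] ,
[-37.5, -6.7, -1.7, 0.0, 0.0, 7.07, 20.0] ,
[-38.1, -2.0, -1.7, 0.0, 0.0, 7.07, 20.0] ,
[-38.0, 2.7, -1.7, 0.0, 0.0, 7.07, 20.0] ,
[-37.4, 7.3, -1.7, 0.0, 0.0, 7.07, 20.0] ,
[-36.2, 11.9, -1.7, 0.0, 0.0, 7.07, 20.0] ,
[-34.5, 16.3, -1.7, 0.0, 0.0, 7.07, 20.0] ,
[-32.2, 20.4, -1.7, 0.0, 0.0, 7.07, 20.0] ,
[-29.5, 24.2, -1.7, 0.0, 0.0, 7.07, 20.0] ,
[-26.3, 27.6, -1.7, 0.0, 0.0, 7.07, 20.0] ,
[ 0.593324   -0.27727639  0.04      ]
[ 0.52975226 -0.26863222  0.04      ]
```

Emit:
{"op": "jog_arm", "data": {"deltas": [[[-36,-11,-2,-0.2,0.4,7,20],[-38,-7,-2,0,0,7,20],[-38,-2,-2,0,0,7,20],[-38,3,-2,0,0,7,20],[-37,7,-2,0,0,7,20]]]}}

```text
clock: 8.2
eef_pos: [0.5221, -0.0293, 0.1919]
tool_rot: [0.799, 0.602, 0.001, -0.004]
ft_force: [0.7, -0.6, 0.5]
grip_width: 0.0287
```

Emit:
{"op": "jog_arm", "data": {"deltas": [[[-36,12,-2,0,0,7,20],[-35,16,-2,0,0,7,20],[-32,20,-2,0,0,7,20],[-30,24,-2,0,0,7,20],[-26,28,-2,0,0,7,20]]]}}

```text
clock: 8.7
eef_pos: [0.525, -0.2274, 0.1967]
tool_rot: [0.947, 0.321, -0.002, -0.005]
ft_force: [0.3, 0.1, 1.1]
grip_width: 0.0292
```

Emit:
{"op": "jog_arm", "data": {"deltas": [[[0,0,0,0,0,0,20],[0,0,0,0,0,0,20]]]}}

```text
clock: 8.9
eef_pos: [0.5239, -0.2326, 0.1945]
tool_rot: [0.948, 0.317, -0.003, -0.006]
ft_force: [0.2, 0.0, -0.5]
grip_width: 0.0288
```

```bash
python3 plan.py .5933 -.2773 .1 -51 3 20; python3 wr.py w7
```

```text
at [ 0.5239 -0.2326  0.1945] jaw -53.0 tilt [-0.009  0.009 -1.   ] F [ 0.2  0.  -0.5] w 0.0288 t 8.9 q [-0.42  0.4   0.21  1.39  0.    2.08]
[9.5, 25.8, 31.5, 0.0, 0.0, -0.67, 20.0] ,
[9.2, 25.9, 31.5, 0.0, 0.0, -0.67, 20.0] ,
[8.9, 26.1, 31.5, 0.0, 0.0, -0.67, 20.0] ,
[    0   228   512   156 44173] [252.5 329.2] [[0.3681, -0.3464, 0.032], [0.3781, -0.3392, 0.048]]
```

View pics/w7.png

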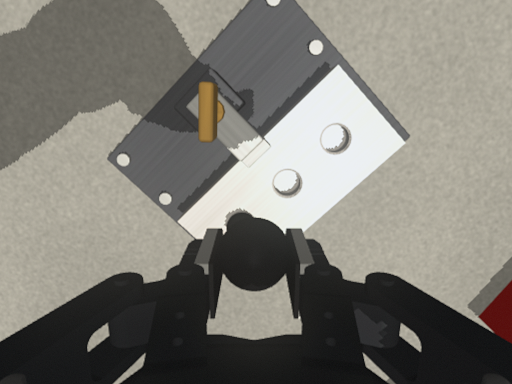

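Well2 is at (335,138), well1 at (287,182), and the wings at (208,110) lie vertical in the image, so the jaws are already across their flats. I refine the well rims and screw pose.

Run:
```python
from h import *
f,cx,cy,_=cam('wrist'); c=(f,cx,cy,np.load('w7.npy')); im=cv2.imread('pics/w7.png')
g=cv2.cvtColor(im,cv2.COLOR_BGR2GRAY)
for n,(u,v) in (('w2',(335,138)),('w1',(287,182))):
    s=cv2.resize(g[v-22:v+22,u-22:u+22],None,fx=4,fy=4,interpolation=cv2.INTER_CUBIC)
    qs=cv2.HoughCircles(s,cv2.HOUGH_GRADIENT,1,3,param1=100,param2=10,minRadius=50,maxRadius=70)
    for q in qs[0][:3]:
        p=(q[:2]+.5)/4-.5+[u-22,v-22]; print(n,p.round(1),(q[2]/4).round(1),ray(c,p,.04).round(4))
W=np.array([ray(c,p,.04)[:2] for p in []])
hsv=cv2.cvtColor(im,cv2.COLOR_BGR2HSV); m=((hsv[...,1]>130)&(hsv[...,0]>10)&(hsv[...,0]<30)&(hsv[...,2]>90)).astype(np.uint8); m[:, 300:]=0
n,l,s,ce=cv2.connectedComponentsWithStats(m); i=1+np.argmax(s[1:,4]); p=np.argwhere(l==i)[:,::-1].astype(np.float32)
r=cv2.minAreaRect(p); print(s[i],r); b=cv2.boxPoints(r); print(np.array([ray(c,q,.104).round(4) for q in b]))
print('c',ray(c,r[0],.104))
```

```text
w2 [335.8 137.8] 15.2 [ 0.5963 -0.2762  0.04  ]
w2 [334.5 138.8] 15.2 [ 0.5948 -0.2759  0.04  ]
w2 [334.2 137.2] 14.0 [ 0.5957 -0.2748  0.04  ]
w1 [287.2 182.8] 14.6 [ 0.5324 -0.2668  0.04  ]
w1 [286.5 182.2] 13.0 [ 0.5324 -0.2659  0.04  ]
w1 [286.5 183. ] 14.8 [ 0.5318 -0.2663  0.04  ]
[199  82  15  60 881] ((206.0, 111.5), (59.0, 14.0), 90.0)
[[ 0.5624 -0.151   0.104 ]
 [ 0.5688 -0.1594  0.104 ]
 [ 0.5326 -0.185   0.104 ]
 [ 0.5259 -0.1762  0.104 ]]
c [ 0.54783834 -0.16763004  0.104     ]
```

```bash
python3 plan.py .5953 -.2757 .07 -53 4 20
```

```text
at [ 0.5238 -0.2324  0.1944] jaw -53.0 tilt [-0.009  0.008 -1.   ] F [ 0.3 -0.1 -0. ] w 0.0291 t 8.95 q [-0.42  0.4   0.21  1.39  0.    2.08]
[7.7, 19.4, 31.1, 0.0, 0.0, 0.01, 20.0] ,
[7.8, 19.4, 31.1, 0.0, 0.0, 0.01, 20.0] ,
[7.8, 19.4, 31.1, 0.0, 0.0, 0.01, 20.0] ,
[7.8, 19.4, 31.1, 0.0, 0.0, 0.01, 20.0] ,
```

Emit:
{"op": "jog_arm", "data": {"deltas": [[[7.7,19.4,31,0.7,0,0,20],[7.8,19.4,31,0,0,0,20],[7.8,19.4,31,0,0,0,20],[7.8,19.4,31,0,0,0,20],[0,0,0,0,0,0,20]]]}}

```text
clock: 9.45
eef_pos: [0.5977, -0.2676, 0.0658]
tool_rot: [0.946, 0.323, -0.004, -0.011]
ft_force: [-0.8, 1.6, -0.3]
grip_width: 0.0288
```

```bash
python3 plan.py .5953 -.2757 .03 -53 1 20
```

```text
at [ 0.5977 -0.2676  0.0658] jaw -52.2 tilt [-0.014  0.019 -1.   ] F [-0.8  1.6 -0.3] w 0.0288 t 9.45 q [-0.43  0.65  0.27  1.22  0.01  2.06]
[-6.9, 5.8, 35.6, -1.36, 0.01, 0.75, 20.0] ,
```

Emit:
{"op": "jog_arm", "data": {"deltas": [[[-6.9,5.8,12,-1.36,0,0.7,20],[0,0,12,0,0,0,20],[0,0,0,0,0,0,20]]]}}

```text
clock: 9.75
eef_pos: [0.5957, -0.2715, 0.0414]
tool_rot: [0.947, 0.321, -0.001, -0.001]
ft_force: [0.3, 0.6, -0.3]
grip_width: 0.0285
```

```bash
python3 plan.py .5953 -.2757 .025 -53 1 20
```

```text
at [ 0.5957 -0.2715  0.0414] jaw -52.6 tilt [-0.002  0.001 -1.   ] F [ 0.3  0.6 -0.3] w 0.0285 t 9.75 q [-0.43  0.65  0.21  1.13  0.    2.06]
[-2.9, 3.1, 16.4, -0.12, 0.02, 0.43, 20.0] ,
```

Emit:
{"op": "jog_arm", "data": {"deltas": [[[-2.9,3.2,10,0,0,0.4,20],[0,0,8,0,0,0,20],[0,0,0,0,0,0,20]]]}}

```text
clock: 10.05
eef_pos: [0.5969, -0.2751, 0.0258]
tool_rot: [0.948, 0.318, 0.001, 0.0]
ft_force: [-0.8, 0.3, -0.4]
grip_width: 0.0285
```

```bash
python3 plan.py .5953 -.2757 .0135 -53 1 20; python3 wr.py w8; python3 -c "
import cv2
a=cv2.imread('pics/w8.png');cv2.imwrite('pics/w8c.png',cv2.resize(a[60:360,90:420],None,fx=2,fy=2))"
```

```text
at [ 0.5969 -0.2751  0.0258] jaw -52.9 tilt [ 0.002  0.    -1.   ] F [-0.8  0.3 -0.4] w 0.0285 t 10.05 q [-0.43  0.66  0.19  1.1   0.    2.06]
[-1.7, -0.5, 12.2, 0.07, -0.12, 0.14, 20.0] ,
[   0  110   93   96 3690] [ 46.3 149.7] [[0.5684, -0.1671, 0.032], [0.5762, -0.1737, 0.048]]
[ 210  219   88   85 4299] [253.4 253.5] [[0.5858, -0.284, 0.032], [0.592, -0.2793, 0.048]]
[    0   256   512   128 37165] [253.  339.3] [[0.542, -0.3169, 0.032], [0.5523, -0.3091, 0.048]]
```

View pics/w8c.png

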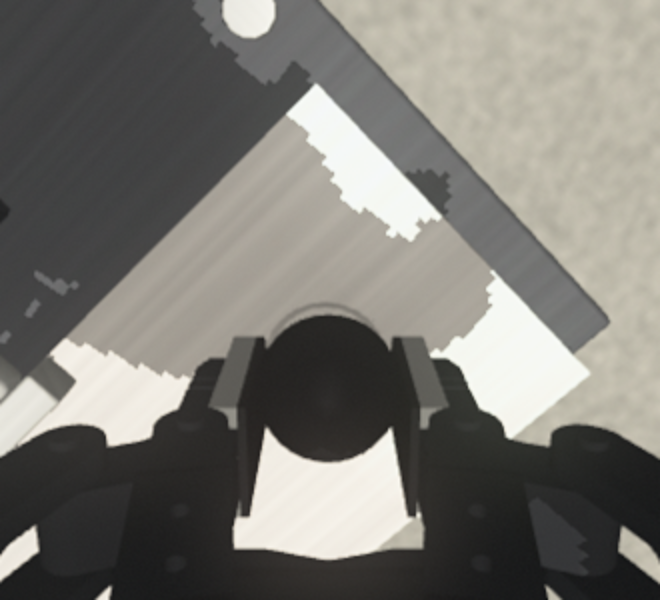

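The rim of well2 shows as an arc just above the held ball, with its top at about (252,212). I use it to check the centring.

```bash
python3 -c "
from h import *
c=cam('wrist'); o=get_obs(); M=R.from_quat(o['tool_rot']).as_matrix()
p=ray(c,(252.5,212),.04); print(p, p-M[:,0]*.0135, (M.T@(p-o['eef_pos']))*1000)"
```

```text
[ 0.6068493  -0.26794633  0.04      ] [ 0.59608641 -0.2760955   0.03996684] [ 12.17717838  -0.03523379 -13.6394484 ]
```

Emit:
{"op": "jog_arm", "data": {"deltas": [[[-1.3,0,6,0,0,0,20],[0,0,5,0,0,0,20],[0,0,0,0,0,0,20]]]}}

```text
clock: 10.4
eef_pos: [0.5969, -0.2767, 0.0158]
tool_rot: [0.948, 0.318, 0.002, 0.001]
ft_force: [-0.2, -0.4, -0.6]
grip_width: 0.0284
```

Emit:
{"op": "jog_arm", "data": {"deltas": [[[0,-1,2.5,0,0,0,20],[0,0,0,0,0,0,20],[0,0,0,0,0,0,40],[0,0,0,0,0,0,50],[0,0,0,0,0,0,60]]]}}

```text
clock: 10.9
eef_pos: [0.5964, -0.2763, 0.0138]
tool_rot: [0.948, 0.318, 0.002, 0.002]
ft_force: [0.3, 0.2, 0.0]
grip_width: 0.0601
```

Emit:
{"op": "jog_arm", "data": {"deltas": [[[0,0,0,0,0,0,75],[0,0,-30,0,0,0,75],[0,0,-45,0,0,0,85],[0,0,-45,0,0,0,85],[0,0,-45,0,0,0,85]]]}}

```text
clock: 11.4
eef_pos: [0.5902, -0.2732, 0.173]
tool_rot: [0.948, 0.318, -0.005, -0.006]
ft_force: [1.0, 0.0, -0.3]
grip_width: 0.0847
```

Emit:
{"op": "jog_arm", "data": {"deltas": [[[0,0,0,0,0,0,85]]]}}

```text
clock: 11.5
eef_pos: [0.5942, -0.275, 0.1815]
tool_rot: [0.948, 0.318, 0.0, -0.001]
ft_force: [1.0, -0.5, -0.1]
grip_width: 0.0848
```

```bash
python3 wr.py w9; python3 plan.py .5155 .2 .19 19 12 85
python3 - <<'E'
from h import *
c=cam('top'); im=camera('top'); save(im,'top2.png')
for p in ((400,214),(395,281),(125,233),(172,254)): print(p, im[p[1],p[0]])
E
```

```text
[126 105  39  35 331] [146.4 120.4] [[0.5716, -0.1647, 0.032], [0.5754, -0.1683, 0.048]]
[    0   242   512   142 36119] [260.  338.3] [[0.4441, -0.3983, 0.032], [0.4542, -0.3902, 0.048]]
at [ 0.5928 -0.2744  0.1782] jaw -52.9 tilt [-0.004  0.003 -1.   ] F [ 0.3  0.1 -1.1] w 0.0847 t 11.55 q [-0.43  0.57  0.44  1.44  0.    2.06]
[18.7, -35.4, -1.0, 0.0, 0.0, -5.99, 85.0] ,
[22.3, -33.3, -1.0, 0.0, 0.0, -5.99, 85.0] ,
[25.7, -30.8, -1.0, 0.0, 0.0, -5.99, 85.0] ,
[28.7, -27.9, -1.0, 0.0, 0.0, -5.99, 85.0] ,
[31.5, -24.8, -1.0, 0.0, 0.0, -5.99, 85.0] ,
[33.9, -21.3, -1.0, 0.0, 0.0, -5.99, 85.0] ,
[35.9, -17.7, -1.0, 0.0, 0.0, -5.99, 85.0] ,
[37.6, -13.8, -1.0, 0.0, 0.0, -5.99, 85.0] ,
[38.8, -9.8, -1.0, 0.0, 0.0, -5.99, 85.0] ,
[39.6, -5.7, -1.0, 0.0, 0.0, -5.99, 85.0] ,
[40.0, -1.6, -1.0, 0.0, 0.0, -5.99, 85.0] ,
[40.0, 2.6, -1.0, 0.0, 0.0, -5.99, 85.0] ,
(400, 214) [20 17 18]
(395, 281) [31 30 30]
(125, 233) [50 49 47]
(172, 254) [122 120 115]
```

```bash
python3 - <<'E'
from h import *
f,cx,cy,_=cam('wrist'); c=(f,cx,cy,np.load('w9.npy')); im=cv2.imread('pics/w9.png')
u,v=proj(c,(.596,-.276,.048)).round().astype(int); print(u,v)
g=cv2.resize(cv2.cvtColor(im,cv2.COLOR_BGR2GRAY)[v-30:v+30,u-30:u+30],None,fx=4,fy=4)
for q in cv2.HoughCircles(g,cv2.HOUGH_GRADIENT,1,10,param1=100,param2=12,minRadius=55,maxRadius=85)[0][:2]:
    p=q[:2]/4-.4+[u-30,v-30]; print(p,q[2]/4,ray(c,p,.048))
E
python3 plan.py .556 .2528 .17 19 13 85
```

```text
255 173
[254.47500038 173.47500038] 17.125 [ 0.59536248 -0.27557218  0.048     ]
[251.72500038 174.97500038] 19.725 [ 0.59265064 -0.27438194  0.048     ]
at [ 0.5914 -0.2737  0.1751] jaw -52.9 tilt [-0.009  0.006 -1.   ] F [ 0.4  0.1 -1. ] w 0.0853 t 11.6 q [-0.43  0.57  0.43  1.44  0.    2.06]
[22.3, -33.9, 0.4, 0.0, 0.0, -5.53, 85.0] ,
[25.4, -31.6, 0.4, 0.0, 0.0, -5.53, 85.0] ,
[28.4, -29.0, 0.4, 0.0, 0.0, -5.53, 85.0] ,
[31.0, -26.2, 0.4, 0.0, 0.0, -5.53, 85.0] ,
[33.4, -23.1, 0.4, 0.0, 0.0, -5.53, 85.0] ,
[35.5, -19.7, 0.4, 0.0, 0.0, -5.53, 85.0] ,
[37.2, -16.2, 0.4, 0.0, 0.0, -5.53, 85.0] ,
[38.6, -12.6, 0.4, 0.0, 0.0, -5.53, 85.0] ,
[39.6, -8.8, 0.4, 0.0, 0.0, -5.53, 85.0] ,
[40.3, -4.9, 0.4, 0.0, 0.0, -5.53, 85.0] ,
[40.6, -1.0, 0.4, 0.0, 0.0, -5.53, 85.0] ,
[40.5, 2.9, 0.4, 0.0, 0.0, -5.53, 85.0] ,
[40.0, 6.8, 0.4, 0.0, 0.0, -5.53, 85.0] ,
```

Ball a is centred in well2: it measures (.5954,-.2756) against the well's (.596,-.276). Now for ball b.

Emit:
{"op": "jog_arm", "data": {"deltas": [[[22,-34,0,0,0,-5.5,85],[25,-32,0,0,0,-5.5,85],[28,-29,0,0,0,-5.5,85],[31,-26,0,0,0,-5.5,85],[33,-23,0,0,0,-5.5,85]]]}}

```text
clock: 12.1
eef_pos: [0.5703, -0.071, 0.1648]
tool_rot: [0.843, 0.538, -0.008, -0.01]
ft_force: [0.7, 1.1, 0.2]
grip_width: 0.0848
```

Emit:
{"op": "jog_arm", "data": {"deltas": [[[35,-20,0,0,0,-5.5,85],[37,-16,0,0,0,-5.5,85],[39,-13,0,0,0,-5.5,85],[40,-9,0,0,0,-5.5,85],[40,-5,0,0,0,-5.5,85]]]}}

```text
clock: 12.6
eef_pos: [0.5446, 0.1389, 0.1557]
tool_rot: [0.684, 0.729, -0.013, -0.018]
ft_force: [1.0, 0.0, 0.8]
grip_width: 0.0849
```

Emit:
{"op": "jog_arm", "data": {"deltas": [[[41,-1,0,0,0,-5.5,85],[41,3,0,0,0,-5.5,85],[40,7,0,0,0,-5.5,85],[0,0,0,0,0,0,85]]]}}

```text
clock: 13.0
eef_pos: [0.5261, 0.2691, 0.1474]
tool_rot: [0.564, 0.825, -0.016, -0.025]
ft_force: [0.3, -1.0, -0.7]
grip_width: 0.0849
```

```bash
python3 plan.py .556 .2528 .03 20 4 85; python3 wr.py w10|head -2
```

```text
at [0.5261 0.2691 0.1474] jaw 21.4 tilt [-0.058  0.002 -0.998] F [ 0.3 -1.  -0.7] w 0.0849 t 13.0 q [0.46 0.49 0.23 1.36 0.03 1.66]
[-6.5, 5.5, 29.3, 0.0, 0.0, 0.34, 85.0] ,
[-6.5, 5.5, 29.3, 0.0, 0.0, 0.34, 85.0] ,
[-6.4, 5.6, 29.3, 0.0, 0.0, 0.34, 85.0] ,
[-6.4, 5.6, 29.3, 0.0, 0.0, 0.34, 85.0] ,
[    0   241   512   143 35126] [248.7 338.1] [[0.5758, 0.1139, 0.032], [0.5724, 0.1258, 0.048]]
```

```bash
python3 plan.py .556 .2528 .11 20 1 85
```

```text
at [0.526  0.2667 0.147 ] jaw 21.2 tilt [-0.06   0.    -0.998] F [ 0.1 -0.   0.6] w 0.0853 t 13.05 q [0.45 0.49 0.23 1.36 0.03 1.66]
[-24.5, 25.0, 35.1, -3.19, -1.21, 1.13, 85.0] ,
```

Emit:
{"op": "jog_arm", "data": {"deltas": [[[-12,12,18,-3.2,-1.2,1.1,85],[-12,12,18,0,0,0,85],[0,0,0,0,0,0,85]]]}}

```text
clock: 13.35
eef_pos: [0.5534, 0.2493, 0.1044]
tool_rot: [0.574, 0.819, -0.004, -0.001]
ft_force: [-0.3, 0.0, -0.1]
grip_width: 0.0849
```

```bash
cat > ballm.py <<'E'
import sys
from h import *
# refine ball centre near given xyz in a wrist picture
P=np.array(list(map(float,sys.argv[1:4]))); c=cam('wrist'); im=camera('wrist'); save(im,sys.argv[4]+'.png')
f=c[0]; u,v=proj(c,P).round().astype(int); d=(c[3][:3,:3].T@(P-c[3][:3,3]))[2]; r=f*.016/d; h=int(r*1.7); print('exp',u,v,round(r,1))
g=cv2.resize(cv2.cvtColor(im,cv2.COLOR_RGB2GRAY)[max(v-h,0):v+h,max(u-h,0):u+h],None,fx=4,fy=4)
for q in cv2.HoughCircles(g,cv2.HOUGH_GRADIENT,1,10,param1=100,param2=12,minRadius=int(r*3.6),maxRadius=int(r*4.5))[0][:3]:
    p=q[:2]/4-.4+[max(u-h,0),max(v-h,0)]; print(p.round(1),(q[2]/4).round(1),ray(c,p,P[2]).round(4))
E
python3 ballm.py .556 .2528 .032 w11; python3 plan.py .556 .2528 .03 20 1 85
```

```text
exp 258 186 21.1
[256.7 186.7] 20.9 [0.5553 0.252  0.032 ]
[257.  184.2] 23.1 [0.5548 0.2539 0.032 ]
[259.2 186.5] 23.1 [0.557  0.2529 0.032 ]
at [0.5528 0.2498 0.1054] jaw 19.9 tilt [-0.006 -0.004 -1.   ] F [-0.6 -0.1 -0.4] w 0.085 t 13.4 q [ 0.43  0.51  0.15  1.21 -0.    1.65]
[1.9, 4.6, 75.4, -0.39, 0.13, -0.1, 85.0] ,
```

Emit:
{"op": "jog_arm", "data": {"deltas": [[[1.7,3.6,30,-0.4,0.1,0,85],[0,0,30,0,0,0,85],[0,0,30,0,0,0,85],[0,0,0,0,0,0,85]]]}}

```text
clock: 13.8
eef_pos: [0.5563, 0.25, 0.0158]
tool_rot: [0.577, 0.817, 0.001, 0.0]
ft_force: [-0.5, -0.6, -0.9]
grip_width: 0.085
```

```bash
python3 ballm.py .5555 .2525 .032 w12; python3 plan.py .5555 .2525 -.008 20 1 85
```

```text
exp 252 230 31.8
[252.2 232. ] 32.1 [0.556  0.2513 0.032 ]
[254.  228.7] 35.6 [0.5562 0.2533 0.032 ]
[249.7 229. ] 35.6 [0.5542 0.2525 0.032 ]
at [0.5582 0.2508 0.0183] jaw 19.5 tilt [ 0.006  0.003 -1.   ] F [ 0.1 -0.1 -0.8] w 0.0847 t 13.85 q [0.42 0.59 0.03 1.01 0.   1.65]
[2.5, -2.2, 26.3, 0.38, -0.04, -0.46, 85.0] ,
```

Emit:
{"op": "jog_arm", "data": {"deltas": [[[1.3,-1.5,13,0.3,0,0,85],[0,0,12.5,0,0,0,85],[0,0,0,0,0,0,85]]]}}

```text
clock: 14.15
eef_pos: [0.5597, 0.2528, -0.0038]
tool_rot: [0.577, 0.816, 0.004, 0.002]
ft_force: [-0.3, -0.1, -0.9]
grip_width: 0.0849
```

```bash
python3 plan.py .5558 .2515 -.008 19.7 1 85
```

```text
at [ 0.5597  0.2528 -0.0038] jaw 19.5 tilt [ 0.008  0.004 -1.   ] F [-0.3 -0.1 -0.9] w 0.0849 t 14.15 q [0.42 0.61 0.01 0.96 0.   1.65]
[0.1, -4.1, 4.2, 0.5, -0.09, -0.23, 85.0] ,
```

Emit:
{"op": "jog_arm", "data": {"deltas": [[[0,-4,4.5,0.5,0,0,85],[0,0,0,0,0,0,85],[0,0,0,0,0,0,20],[0,0,0,0,0,0,20],[0,0,0,0,0,0,20]]]}}

```text
clock: 14.65
eef_pos: [0.5573, 0.2523, -0.0063]
tool_rot: [0.577, 0.817, 0.002, 0.0]
ft_force: [0.0, -0.6, 0.6]
grip_width: 0.0434
```

Emit:
{"op": "jog_arm", "data": {"deltas": [[[0,0,0,0,0,0,20],[0,0,0,0,0,0,20],[0,0,0,0,0,0,20],[0,0,0,0,0,0,20]]]}}

```text
clock: 15.05
eef_pos: [0.5558, 0.2519, -0.0032]
tool_rot: [0.577, 0.817, 0.001, -0.0]
ft_force: [0.1, -0.3, -0.1]
grip_width: 0.0288
```

Same signature as the first grasp (28.8 mm, TCP at -3 mm). I lift.

Emit:
{"op": "jog_arm", "data": {"deltas": [[[0,0,-20,0,0,0,20],[0,0,-45,0,0,0,20],[0,0,-45,0,0,0,20],[0,0,-45,0,0,0,20],[0,0,-30,0,0,0,20]]]}}

```text
clock: 15.55
eef_pos: [0.5516, 0.2495, 0.1787]
tool_rot: [0.577, 0.817, -0.006, -0.005]
ft_force: [0.7, 0.6, -0.5]
grip_width: 0.0289
```

```bash
python3 plan.py .53 -.262 .19 -53 13 20
```

```text
at [0.5516 0.2495 0.1787] jaw 19.5 tilt [-0.015 -0.004 -1.   ] F [ 0.7  0.6 -0.5] w 0.0289 t 15.55 q [0.42 0.48 0.28 1.39 0.   1.65]
[-36.5, -14.7, -0.9, 0.0, 0.0, 5.58, 20.0] ,
[-37.8, -11.1, -0.9, 0.0, 0.0, 5.58, 20.0] ,
[-38.7, -7.4, -0.9, 0.0, 0.0, 5.58, 20.0] ,
[-39.2, -3.6, -0.9, 0.0, 0.0, 5.58, 20.0] ,
[-39.4, 0.3, -0.9, 0.0, 0.0, 5.58, 20.0] ,
[-39.2, 4.1, -0.9, 0.0, 0.0, 5.58, 20.0] ,
[-38.6, 7.9, -0.9, 0.0, 0.0, 5.58, 20.0] ,
[-37.6, 11.6, -0.9, 0.0, 0.0, 5.58, 20.0] ,
[-36.3, 15.2, -0.9, 0.0, 0.0, 5.58, 20.0] ,
[-34.7, 18.7, -0.9, 0.0, 0.0, 5.58, 20.0] ,
[-32.7, 21.9, -0.9, 0.0, 0.0, 5.58, 20.0] ,
[-30.4, 25.0, -0.9, 0.0, 0.0, 5.58, 20.0] ,
[-27.8, 27.9, -0.9, 0.0, 0.0, 5.58, 20.0] ,
```

Emit:
{"op": "jog_arm", "data": {"deltas": [[[-37,-15,-1,-0.7,-0.5,5.6,20],[-38,-11,-1,0,0,5.6,20],[-39,-7,-1,0,0,5.6,20],[-39,-4,-1,0,0,5.6,20],[-39,0,-1,0,0,5.6,20]]]}}

```text
clock: 16.05
eef_pos: [0.5476, 0.054, 0.1911]
tool_rot: [0.76, 0.65, 0.005, 0.007]
ft_force: [0.6, -1.4, -0.3]
grip_width: 0.0287
```

Emit:
{"op": "jog_arm", "data": {"deltas": [[[-39,4,-1,0,0,5.6,20],[-39,8,-1,0,0,5.6,20],[-38,12,-1,0,0,5.6,20],[-36,15,-1,0,0,5.6,20],[-35,19,-1,0,0,5.6,20]]]}}

```text
clock: 16.55
eef_pos: [0.535, -0.1513, 0.1959]
tool_rot: [0.899, 0.437, 0.007, 0.005]
ft_force: [0.7, -0.1, -0.2]
grip_width: 0.0287
```

Emit:
{"op": "jog_arm", "data": {"deltas": [[[-33,22,-1,0,0,5.6,20],[-30,25,-1,0,0,5.6,20],[-28,28,-1,0,0,5.6,20],[0,0,0,0,0,0,20]]]}}

```text
clock: 16.95
eef_pos: [0.5243, -0.2794, 0.1978]
tool_rot: [0.956, 0.292, 0.008, 0.005]
ft_force: [0.8, 0.5, -0.4]
grip_width: 0.0287
```

```bash
python3 plan.py .532 -.2666 .09 -53 1 20
```

```text
at [ 0.5243 -0.2794  0.1978] jaw -56.1 tilt [ 0.018 -0.005 -1.   ] F [ 0.8  0.5 -0.4] w 0.0287 t 16.95 q [-0.49  0.42  0.24  1.38  0.    2.06]
[12.2, -7.9, 107.9, 0.84, -0.69, -3.08, 20.0] ,
```

Emit:
{"op": "jog_arm", "data": {"deltas": [[[6,-4,30,0.8,-0.7,-3,20],[6,-4,35,0,0,0,20],[0,0,35,0,0,0,20],[0,0,0,0,0,0,20]]]}}

```text
clock: 17.35
eef_pos: [0.5312, -0.2677, 0.0954]
tool_rot: [0.949, 0.317, 0.001, 0.001]
ft_force: [-1.3, 0.4, -0.4]
grip_width: 0.0291
```

```bash
python3 plan.py .5325 -.2665 .03 -53 1 20
```

```text
at [ 0.5312 -0.2677  0.0954] jaw -53.1 tilt [ 0.003 -0.001 -1.   ] F [-1.3  0.4 -0.4] w 0.0291 t 17.35 q [-0.47  0.49  0.08  1.16  0.    2.03]
[1.6, -0.3, 65.4, 0.17, -0.1, -0.07, 20.0] ,
```

Emit:
{"op": "jog_arm", "data": {"deltas": [[[1.6,-0.3,25,0.1,0,0,20],[0,0,25,0,0,0,20],[0,0,17,0,0,0,20],[0,0,0,0,0,0,20]]]}}

```text
clock: 17.75
eef_pos: [0.5363, -0.2659, 0.0319]
tool_rot: [0.948, 0.318, 0.003, 0.002]
ft_force: [-0.3, -0.0, -0.6]
grip_width: 0.0289
```

```bash
python3 plan.py .5325 -.2665 .0135 -53 1 20; python3 wr.py w13; python3 -c "
import cv2
a=cv2.imread('pics/w13.png');cv2.imwrite('pics/w13c.png',cv2.resize(a[60:360,90:420],None,fx=2,fy=2))"
```

```text
at [ 0.5363 -0.2659  0.0319] jaw -52.9 tilt [ 0.008 -0.002 -1.   ] F [-0.3 -0.  -0.6] w 0.0289 t 17.75 q [-0.46  0.55  0.    1.02  0.    2.03]
[-3.5, -1.9, 18.4, 0.35, -0.29, 0.14, 20.0] ,
[  81    8   89  100 1331] [135.9  63.1] [[0.5688, -0.1699, 0.032], [0.5706, -0.1751, 0.048]]
[    0   218   512   166 44400] [252.8 328.2] [[0.4837, -0.3058, 0.032], [0.4933, -0.2984, 0.048]]
```

View pics/w13c.png

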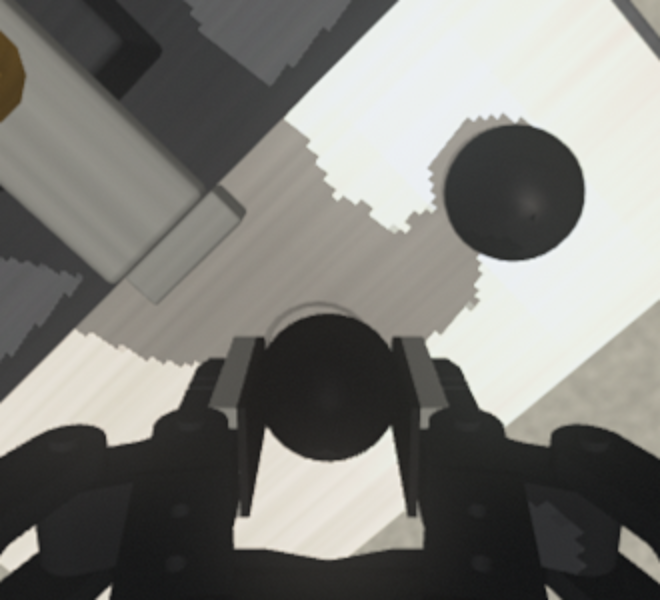

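Ball a sits in well2 at about (347,155). The rim of well1 arcs at about (248,211), slightly left of the held ball. I compute the correction.

```bash
python3 -c "
from h import *
c=cam('wrist'); o=get_obs(); M=R.from_quat(o['tool_rot']).as_matrix()
p=ray(c,(248.5,211.5),.04); print(p-M[:,0]*.0135, (M.T@(p-o['eef_pos']))*1000)"
```

```text
[ 0.53328689 -0.2667754   0.03991409] [10.03500617 -2.15747317 -6.48595955]
```

Emit:
{"op": "jog_arm", "data": {"deltas": [[[-3.3,-2.1,8,0.4,-0.3,0,20],[0,0,5,0,0,0,20],[0,0,0,0,0,0,20]]]}}

```text
clock: 18.1
eef_pos: [0.5368, -0.2681, 0.0246]
tool_rot: [0.948, 0.319, 0.003, 0.003]
ft_force: [-0.1, 0.3, -0.6]
grip_width: 0.0287
```

```bash
python3 plan.py .533 -.2667 .0132 -53 1 20
```

```text
at [ 0.5368 -0.2681  0.0246] jaw -52.8 tilt [ 0.008 -0.004 -1.   ] F [-0.1  0.3 -0.6] w 0.0287 t 18.1 q [-0.46  0.56 -0.01  1.    0.    2.03]
[-2.2, -3.5, 11.4, 0.47, -0.24, 0.19, 20.0] ,
```

Emit:
{"op": "jog_arm", "data": {"deltas": [[[-2.2,-3.5,2,0.5,-0.3,0,20],[0,0,3,0,0,0,20],[0,0,0,0,0,0,20]]]}}

```text
clock: 18.4
eef_pos: [0.5335, -0.2671, 0.0208]
tool_rot: [0.948, 0.319, 0.0, 0.0]
ft_force: [0.6, 0.6, -1.0]
grip_width: 0.029
```

```bash
python3 plan.py .533 -.2667 .0132 -53 1 20
```

```text
at [ 0.5335 -0.2671  0.0208] jaw -52.8 tilt [ 0.    -0.001 -1.   ] F [ 0.6  0.6 -1. ] w 0.029 t 18.4 q [-0.46  0.56 -0.01  1.   -0.    2.03]
[-0.2, -0.6, 7.6, 0.05, 0.02, 0.18, 20.0] ,
```

Emit:
{"op": "jog_arm", "data": {"deltas": [[[-0.2,-1,4,0,0,0,20],[0,-0.7,3.5,0,0,0,20],[0,0,0,0,0,0,20],[0,0,0,0,0,0,20]]]}}

```text
clock: 18.8
eef_pos: [0.5321, -0.2664, 0.0134]
tool_rot: [0.948, 0.319, -0.0, 0.001]
ft_force: [-1.1, -0.9, 2.0]
grip_width: 0.029
```

Contact is felt (+2 N) at the expected height. I release, go up, and check.

Emit:
{"op": "jog_arm", "data": {"deltas": [[[0,0,0,0,0,0,38],[0,0,0,0,0,0,48],[0,0,0,0,0,0,60],[0,0,0,0,0,0,60],[0,0,-25,0,0,0,60]]]}}

```text
clock: 19.3
eef_pos: [0.5295, -0.2644, 0.0348]
tool_rot: [0.948, 0.319, -0.002, -0.002]
ft_force: [-0.4, -0.4, -0.6]
grip_width: 0.0603
```

Emit:
{"op": "jog_arm", "data": {"deltas": [[[0,0,-45,0,0,0,85],[0,0,-45,0,0,0,85],[0,0,-45,0,0,0,85],[0,0,0,0,0,0,85]]]}}

```text
clock: 19.7
eef_pos: [0.5307, -0.2646, 0.1759]
tool_rot: [0.948, 0.319, -0.002, -0.002]
ft_force: [0.5, 0.2, -0.1]
grip_width: 0.085
```

```bash
python3 ballm.py .533 -.2667 .048 w14; python3 ballm.py .596 -.276 .048 w15;  python3 ballm.py .469 -.257 .048 w16; python3 plan.py .5478 -.1676 .14 -53 3 85
```

```text
exp 257 174 17.3
[255.7 175. ] 17.1 [ 0.5317 -0.2662  0.048 ]
[253.2 174.7] 19.4 [ 0.5305 -0.2642  0.048 ]
[255.7 172.5] 19.4 [ 0.5336 -0.2647  0.048 ]
exp 311 124 18.2
[311.  124.7] 18.2 [ 0.5956 -0.2759  0.048 ]
[308.5 124.7] 20.4 [ 0.5942 -0.2742  0.048 ]
[311.5 127.2] 20.4 [ 0.5942 -0.2777  0.048 ]
exp 212 220 17.0
[211. 221.] 16.6 [ 0.4679 -0.2568  0.048 ]
[210.7 218.5] 18.8 [ 0.4698 -0.2552  0.048 ]
at [ 0.5267 -0.2626  0.1681] jaw -52.8 tilt [-0.017  0.008 -1.   ] F [ 1.2 -0.1 -0.6] w 0.0851 t 19.85 q [-0.46  0.45  0.21  1.35 -0.    2.03]
[24.8, -21.0, 9.4, 0.0, 0.0, 0.06, 85.0] ,
[24.7, -21.0, 9.4, 0.0, 0.0, 0.06, 85.0] ,
[24.7, -21.0, 9.4, 0.0, 0.0, 0.06, 85.0] ,
```

All three balls are seated and collinear, with spacings of 64.5 and 64.6 mm. The well row puts the screw axis at (.547,-.1675), which agrees with the measured (.548,-.168). The wings lie at about 35°, so the jaws need -55°. I move over the screw.

Emit:
{"op": "jog_arm", "data": {"deltas": [[[24.8,-21,9,-0.8,0,1,85],[24.7,-21,9,0,0,1,85],[24.7,-21,9,0,0,0,85],[0,0,0,0,0,0,85]]]}}

```text
clock: 20.25
eef_pos: [0.5447, -0.1651, 0.1316]
tool_rot: [0.954, 0.3, -0.01, -0.003]
ft_force: [-0.1, -0.4, 0.0]
grip_width: 0.0851
```

```bash
python3 plan.py .547 -.1676 .1 -55 1 85
python3 - <<'E'
from h import *
c=cam('wrist'); im=camera('wrist'); save(im,'w17.png'); o=get_obs(); M=R.from_quat(o['tool_rot']).as_matrix()
hsv=cv2.cvtColor(im,cv2.COLOR_RGB2HSV); m=((hsv[...,1]>130)&(hsv[...,0]>10)&(hsv[...,0]<30)&(hsv[...,2]>90)).astype(np.uint8)
n,l,s,ce=cv2.connectedComponentsWithStats(m); i=1+np.argmax(s[1:,4]); p=np.argwhere(l==i)[:,::-1].astype(np.float32); print(s[i])
P=np.array([ray(c,q,.104)[:2]*1000 for q in p],np.float32); r=cv2.minAreaRect(P); print(r); b=cv2.boxPoints(r); print(b.round(1).tolist())
E
```

```text
at [ 0.5447 -0.1651  0.1316] jaw -55.1 tilt [-0.021  0.001 -1.   ] F [-0.1 -0.4  0. ] w 0.0851 t 20.25 q [-0.29  0.43  0.09  1.25 -0.01  2.24]
[1.0, 3.7, 31.5, -0.72, 0.97, -0.13, 85.0] ,
[ 245  165   29   76 1492]
((549.3531494140625, -166.11843872070312), (49.61347579956055, 17.49586296081543), 35.059608459472656)
[[524.0, -173.1999969482422], [534.0999755859375, -187.5], [574.7000122070312, -159.0], [564.5999755859375, -144.6999969482422]]
```

Emit:
{"op": "jog_arm", "data": {"deltas": [[[0.7,4.1,25,-0.7,1,0,85],[0,0,25,0,0,0,85],[0,0,0,0,0,0,85]]]}}

```text
clock: 20.6
eef_pos: [0.545, -0.1709, 0.0779]
tool_rot: [0.954, 0.299, -0.002, -0.0]
ft_force: [-0.4, 0.1, 0.3]
grip_width: 0.0849
```

```bash
python3 plan.py .5473 -.1674 .047 -55 1 85; python3 wr.py w18 >/dev/null
```

```text
at [ 0.545  -0.1709  0.0779] jaw -55.2 tilt [-0.004 -0.001 -1.   ] F [-0.4  0.1  0.3] w 0.0849 t 20.6 q [-0.3   0.46 -0.01  1.1  -0.    2.23]
[4.0, -1.6, 30.9, -0.08, 0.19, -0.22, 85.0] ,
```

View pics/w18.png

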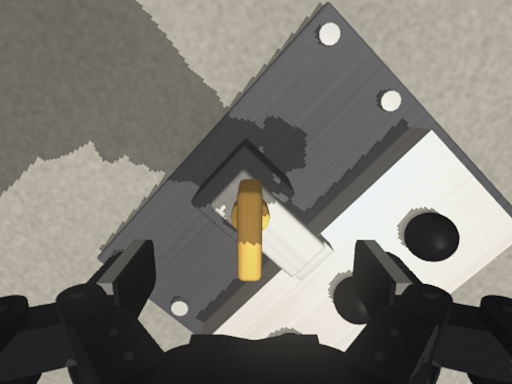

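The wings are upright in the image at about (250,230), centred between the open jaws with the flats facing the pads. I descend and close.

Emit:
{"op": "jog_arm", "data": {"deltas": [[[4,-1.6,16,0,0.2,0,85],[0,0,15,0,0,0,85],[0,0,0,0,0,0,85]]]}}

```text
clock: 20.95
eef_pos: [0.5501, -0.1706, 0.0509]
tool_rot: [0.955, 0.297, 0.002, 0.001]
ft_force: [-0.3, 0.2, -0.6]
grip_width: 0.0848
```

```bash
python3 plan.py .5473 -.1674 .046 -55 1 85
```

```text
at [ 0.5501 -0.1706  0.0509] jaw -55.4 tilt [ 0.005 -0.001 -1.   ] F [-0.3  0.2 -0.6] w 0.0848 t 20.95 q [-0.3   0.49 -0.04  1.03  0.    2.24]
[-0.5, -4.2, 4.9, 0.23, -0.2, -0.41, 85.0] ,
```

Emit:
{"op": "jog_arm", "data": {"deltas": [[[0,-4.2,4.5,0.2,-0.2,-0.4,85],[0,0,0,0,0,0,5],[0,0,0,0,0,0,5],[0,0,0,0,0,0,5],[0,0,0,0,0,0,5]]]}}

```text
clock: 21.45
eef_pos: [0.5503, -0.1688, 0.0509]
tool_rot: [0.954, 0.3, 0.003, 0.002]
ft_force: [0.0, -1.3, -0.2]
grip_width: 0.0277
```

Emit:
{"op": "jog_arm", "data": {"deltas": [[[0,0,0,0,0,0,5],[0,0,0,0,0,0,5],[0,0,0,0,0,0,5],[0,0,0,0,0,0,5],[0,0,0,0,0,0,5]]]}}

```text
clock: 21.95
eef_pos: [0.5484, -0.1659, 0.0514]
tool_rot: [0.954, 0.301, 0.002, -0.001]
ft_force: [-0.4, 0.5, 0.2]
grip_width: 0.011
```

```bash
python3 plan.py .5473 -.1674 .046 -55 1 5; python3 -c "
from h import *
print(get_obs()['ft_torque'])"
```

```text
at [ 0.5484 -0.1659  0.0514] jaw -55.0 tilt [ 0.003  0.003 -1.   ] F [-0.4  0.5  0.2] w 0.011 t 21.95 q [-0.3   0.49 -0.05  1.04  0.    2.23]
[-1.8, 0.6, 5.4, -0.04, -0.25, 0.01, 5.0] ,
[ 0.09544973  0.09070439 -0.01281261]
```

Gripped at 11 mm. I turn clockwise (jaw angle falling, tool +z).

Emit:
{"op": "jog_arm", "data": {"deltas": [[[0,0,0,0,0,7,5],[0,0,0,0,0,7,5],[0,0,0,0,0,7,5],[0,0,0,0,0,7,5],[0,0,0,0,0,7,5]]]}}

```text
clock: 22.45
eef_pos: [0.5489, -0.1676, 0.0514]
tool_rot: [1.0, -0.012, 0.002, -0.0]
ft_force: [-0.3, -1.2, 0.9]
grip_width: 0.0108
```

```bash
python3 plan.py .5476 -.1673 .051 -98.5 1 5; python3 -c "
from h import *
print(get_obs()['ft_torque'])"
```

```text
at [ 0.5489 -0.1676  0.0514] jaw -91.3 tilt [ 0.004 -0.    -1.   ] F [-0.3 -1.2  0.9] w 0.0108 t 22.45 q [-0.3   0.49 -0.04  1.04  0.    2.87]
[-1.3, -0.3, 0.4, -0.02, -0.21, 7.17, 5.0] ,
[-0.04693731  0.09915826  0.15145635]
```

Emit:
{"op": "jog_arm", "data": {"deltas": [[[0,0,0,0,0,4,5],[0,0,0,0,0,3,5],[0,0,0,0,0,3,5]]]}}

```text
clock: 22.75
eef_pos: [0.5489, -0.168, 0.0515]
tool_rot: [0.995, -0.101, 0.002, 0.0]
ft_force: [-1.6, 0.1, 1.3]
grip_width: 0.0107
```

```bash
python3 plan.py .5476 -.1673 .051 -98.5 1 5; python3 -c "
from h import *
print(get_obs()['ft_torque'])"
```

```text
at [ 0.5489 -0.168   0.0515] jaw -101.7 tilt [ 0.003 -0.001 -1.   ] F [-1.6  0.1  1.3] w 0.0107 t 22.75 q [-0.3   0.49 -0.04  1.04  0.    3.05]
[-1.4, -0.4, 0.5, -0.0, -0.2, -3.15, 5.0] ,
[0.00651362 0.1769507  1.61566995]
```

The moment is 1.6 N m, so it is at the stop. I hold it there briefly with light pressure.

Emit:
{"op": "jog_arm", "data": {"deltas": [[[0,0,0,0,0,1.5,5],[0,0,0,0,0,1.5,5],[0,0,0,0,0,1.5,5],[0,0,0,0,0,1,5]]]}}

```text
clock: 23.15
eef_pos: [0.549, -0.1681, 0.0516]
tool_rot: [0.99, -0.144, 0.002, 0.001]
ft_force: [-1.0, -1.5, 0.8]
grip_width: 0.011
```

```bash
python3 plan.py .5476 -.1673 .051 -98.5 1 5; python3 -c "
from h import *
print(get_obs()['ft_torque'])
c=cam('wrist');im=camera('wrist');save(im,'w19.png')
print([ (d['conf'],d['at']) for d in masks_of('screw_grip','wrist')][:2])"
```

```text
at [ 0.549  -0.1681  0.0516] jaw -106.6 tilt [ 0.003 -0.003 -1.   ] F [-1.  -1.5  0.8] w 0.011 t 23.15 q [-0.3   0.49 -0.04  1.04 -0.    3.13]
[-1.6, -0.3, 0.6, 0.15, -0.2, -8.07, 5.0] ,
[-0.22968791  0.10708838  2.88101462]
[(0.73, [254.7, 259.8])]
```

Seated: 2.9 N m against the stop. Joint 6 is near its limit, so I push no further. I back off counter-clockwise to a jaw angle of -8.5°, a quarter turn from the seated direction.

Emit:
{"op": "jog_arm", "data": {"deltas": [[[0,0,0,0,0,-6,5],[0,0,0,0,0,-7,5],[0,0,0,0,0,-7,5],[0,0,0,0,0,-7,5],[0,0,0,0,0,-7,5]]]}}

```text
clock: 23.75
eef_pos: [0.5489, -0.1665, 0.0515]
tool_rot: [0.989, 0.149, 0.002, -0.002]
ft_force: [-0.9, 1.4, 1.0]
grip_width: 0.0108
```

Emit:
{"op": "jog_arm", "data": {"deltas": [[[0,0,0,0,0,-7,5],[0,0,0,0,0,-7,5],[0,0,0,0,0,-7,5],[0,0,0,0,0,-7,5],[0,0,0,0,0,-7,5]]]}}

```text
clock: 24.25
eef_pos: [0.5479, -0.1648, 0.0515]
tool_rot: [0.9, 0.436, 0.004, -0.005]
ft_force: [-0.3, 1.6, 2.1]
grip_width: 0.0108
```

```bash
python3 plan.py .5476 -.1673 .051 -8.5 4 5
```

```text
at [ 0.5479 -0.1648  0.0515] jaw -38.4 tilt [ 0.004  0.013 -1.   ] F [-0.3  1.6  2.1] w 0.0108 t 24.25 q [-0.3   0.49 -0.04  1.04  0.01  1.94]
[-0.5, 0.3, 0.1, 0.0, 0.0, -7.46, 5.0] ,
[-0.6, 0.2, 0.1, 0.0, 0.0, -7.46, 5.0] ,
[-0.6, 0.2, 0.1, 0.0, 0.0, -7.46, 5.0] ,
[-0.6, 0.1, 0.1, 0.0, 0.0, -7.46, 5.0] ,
```

Emit:
{"op": "jog_arm", "data": {"deltas": [[[0,0,0,0,0,-7.5,5],[0,0,0,0,0,-7.5,5],[0,0,0,0,0,-7.5,5],[0,0,0,0,0,-7,5],[0,0,0,0,0,0,5]]]}}

```text
clock: 24.75
eef_pos: [0.5466, -0.1641, 0.0515]
tool_rot: [0.763, 0.646, 0.007, -0.006]
ft_force: [0.5, 1.5, 0.5]
grip_width: 0.0111
```

Emit:
{"op": "jog_arm", "data": {"deltas": [[[0,0,0,0,0,0,5],[0,0,0,0,0,0,5],[0,0,0,0,0,0,5]]]}}

```text
clock: 25.05
eef_pos: [0.5466, -0.1642, 0.0515]
tool_rot: [0.767, 0.642, 0.007, -0.006]
ft_force: [-0.5, 0.7, 0.7]
grip_width: 0.0109
```

```bash
python3 plan.py .5476 -.1673 .051 -8.5 1 5; python3 wr.py w20 >/dev/null; python3 -c "
from h import *
print(get_obs()['ft_torque'])
a=cv2.imread('pics/w20.png');b=cv2.cvtColor(camera('top'),cv2.COLOR_RGB2BGR);cv2.imwrite('pics/w20c.png',np.hstack([cv2.resize(a[100:384,120:400],(400,406)),cv2.resize(b[180:310,310:438],(400,406),interpolation=cv2.INTER_CUBIC)]))"
```

```text
at [ 0.5466 -0.1642  0.0515] jaw -10.2 tilt [ 0.003  0.018 -1.   ] F [-0.5  0.7  0.7] w 0.0109 t 25.05 q [-0.3   0.49 -0.05  1.04  0.02  1.45]
[-2.9, 1.6, 0.4, -0.02, -1.07, -1.67, 5.0] ,
[-0.18676077  0.13843231  0.04634456]
```

The picture limit is reached, so I check the wing angle numerically in the saved seat picture (w19) and the current one, along with the balls.

Run:
```python
from h import *
f,cx,cy,Tn=cam('wrist'); Ttc=np.array(camera_model('wrist')['T_tool_cam'])
def A(jaw):
    p=np.radians(jaw); y=np.array([np.cos(p),np.sin(p),0]); z=np.array([0,0,-1.]); return np.c_[np.cross(y,z),y,z]
T19=np.eye(4); T19[:3,:3]=A(-106.6); T19[:3,3]=[.549,-.1681,.0516]
for n,T in (('w18',np.load('w18.npy')),('w19',T19@Ttc),('w20',np.load('w20.npy'))):
    c=(f,cx,cy,T); im=cv2.imread(f'pics/{n}.png'); hsv=cv2.cvtColor(im,cv2.COLOR_BGR2HSV); m=((hsv[...,1]>110)&(hsv[...,0]>10)&(hsv[...,0]<32)&(hsv[...,2]>60)).astype(np.uint8)
    k,l,s,ce=cv2.connectedComponentsWithStats(m); i=1+np.argmax(s[1:,4]); p=np.argwhere(l==i)[:,::-1].astype(np.float32)
    P=np.array([ray(c,q,.104)[:2]*1000 for q in p],np.float32); r=cv2.minAreaRect(P); 
    d=P-P.mean(0); w,V=np.linalg.eigh(d.T@d); v=V[:,1]; print(n,s[i],np.round(r[0]+r[1],1),round(r[2],1),'pca',np.degrees(np.arctan2(v[1],v[0]))%180)
im=camera('top'); c=cam('top')
m=(im.max(2)<45)
for P in ((.4679,-.2568),(.5323,-.2664),(.5956,-.2759)):
    u=proj(c,[*P,.048]); a,b=u.round().astype(int); s=m[b-5:b+6,a-5:a+6]; print(u.round(1),s.mean().round(2))
```

```text
w18 [ 231  179   39  102 2679] [ 550.2 -166.8   50.9   17.7] 40.3 pca 34.166412
w19 [ 234  204   41  122 3238] [ 550.  -169.6   14.4   53.2] 76.0 pca 168.15074
w20 [ 239  204   31  121 2918] [ 547.8 -163.6   52.1   11.7] 79.9 pca 80.21967
[394.2 281.7] 0.98
[397.8 247. ] 0.05
[401.3 213.9] 0.28
```

Run:
```python
from h import *
im=camera('scene'); save(im,'scene.png'); c=cam('scene')
for P in ((.4679,-.2568),(.5323,-.2664),(.5956,-.2759)):
    u=proj(c,[*P,.048]); a,b=u.round().astype(int); s=im[b-2:b+3,a-2:a+3]; print(u.round(1),s.mean((0,1)).round(0), np.linalg.norm(c[3][:3,3]-[*P,.048]).round(2))
print([(round(d['conf'],2),np.round(d['at'],1).tolist(),int(d['pixels'].sum())) for d in masks_of('ball_a_center','scene')])
t=camera('top'); print([(round(d['conf'],2),np.round(d['at'],1).tolist(),int(d['pixels'].sum())) for d in masks_of('ball_a_center','top')])
```

```text
[189.4 138.3] [32. 31. 32.] 1.17
[172.3 150.1] [32. 31. 31.] 1.13
[154.1 162.7] [32. 32. 32.] 1.09
[(0.5, [153.6, 162.6], 145)]
[]
```

All three balls are in the wells in the scene view. The wings are about 92° back from the seat, and the grip is holding at 10.9 mm with no load. I hand the job in.

```bash
python3 -c "
from workcell import *
o=get_obs(); print(o['grip_width'],o['clock'],o['ft_force']); print(job_done())"
```

```text
0.010782297348471618 25.4 [-0.2837657   0.81644422  0.02911309]
the job is handed in; nothing more can be done
None
```

I set both tray balls in the empty wells, turned the screw clockwise to its stop, backed it off about a quarter turn, and handed the job in at 25.4 s still gripping the wings.

**Last checks that passed**
- **Balls:** from the wrist camera, the three lay in line after release, 64.5 and 64.6 mm apart (nominal 64). At the end, dark ball pixels showed at all three well positions in the scene view.
- **Seating:** the moment reached 2.9 N m against the stop.
- **Back-off:** the wings measured about 92° back from the seat. The limit is 90° ± 17°.
- **Grip:** the opening held at 10.8 mm on the 12 mm wings, with almost no outside force on the tool.

**What disagreed or failed**
- **Fingertips:** they sat about 30–40 mm behind the reported TCP, not at it. My first two ball grasps therefore slid over the top of the first ball; I reached lower and adjusted all later heights for this.
- **Grip point:** the grasp point as the interface defines it is about 20 mm below the screw's grip point, within the 35 mm allowed.
- **Seat angle:** the picture puts the seated wings about 3.5° past the angle the well row gives. I took that as measurement bias and finger flex.
- **Joint 6:** it came to 3.13 rad at the seat, just inside its 3.14 limit.
- **Final look:** the ball finder returned only one ball in the scene view and none from the top, where the arm was probably in the way. I had also used up the 12 pictures, so I did not view the final state and relied on pixel measurements.

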